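# Turn a circuit board over onto the inspection cradle

### The job

Swing the inspection station's guard door wide open by its upright pull post and leave it open. Then take the board carrier out of the infeed rack, turn it over, and set it (do not drop it) into the station's sloping cradle so that the solder side now faces up towards the camera: long edge down on the ledge, between the end stops, lying flat back against the slope. Let go of it, and leave the reel, the bottle and the parts bin where they stand.

Things in the scene. Friction and masses are not known exactly. Their poses are not given: they have to be found in the camera images.
- guard_door (a joint): Angle of the station's guard door: a clear panel in an aluminium frame on the station's front (the side towards the robot), 220 mm wide, 130 mm tall, its top 146 mm above the table. 0 = shut, grows as it swings towards the robot, up to 1.75 rad. Vertical hinge at the station's right (as seen from the robot); it stays where it is left.
- guard_door_hinge (a point): Point on the door's vertical hinge line, 16 mm above the table. Its axes turn with the door: y runs from the hinge along the door to its free edge (at 216 mm), -x points out of the door's front, z up.
- guard_door_grip (a point): Top end of the door's pull: an upright black round post, 16 mm in diameter, 115 mm long, its top at 161 mm above the table; it stands 45 mm in front of the door panel, 155 mm from the hinge line, carried by two thin arms, the upper one 60 mm below this point, so the top 55 mm of the post is free all round. Same axes as the hinge point. The post turns with the door.
- carrier: Black flat carrier frame 130 x 90 x 12 mm, 0.16 kg, holding a green circuit board; both sides of the frame are flat. Origin at its middle. x along the 130 mm edge; y towards the wide solid rail to grip (130 x 30 mm, 12 mm thick, y = 15 to 45 mm); z out of the component side (chips, white connector). At the start it stands in the infeed rack, wide rail uppermost, component side up.
- solder_face (a point): Middle of the carrier's solder side (bare board with rows of small solder joints), 6 mm from the carrier's origin along its -z; axes as the carrier.
- infeed_rack: Dark steel foot of the infeed rack, 150 x 190 mm, 12 mm thick, with the infeed cradle on two pillars. Origin at the middle of its underside. The cradle leans towards this -x; cradle origin 20 mm along +x.
- infeed_cradle: Aluminium sloping cradle, leaning 30 deg from vertical. Origin: middle of the inner corner of ledge and slope, 34 mm above the table; x along the ledge, y up the slope, z out of the slope. Slope plate 174 mm long, 6 thick, up to y = 50 mm; above it the carrier is free on both sides. Ledge 20 mm wide (z), then a lip 4 mm thick, to y = 8 mm. End stops 20 mm high, inner faces at x = +-83 mm.
- station_cradle: The station's sloping cradle, the destination, behind the guard door: size and axes as the infeed cradle, but leaning 40 deg from vertical, origin 36 mm above the table. Its top leans towards door and robot; z points up and away from the robot, to the camera. Carrier home: its origin at x = 0 (+-18 mm play), y = 45, z = 6 mm, its z along this -z.
- station: Grey base plate 300 x 250 x 14 mm of the inspection station. Origin on the table, 20 mm (-x) from under the cradle's origin; x away from the door (door plane x = -112 mm, hinge y = -110), y left, z up. Clear side guards at y = +-119 mm, x -105 to 55 mm, 154 mm high; 230 mm clear inside, no roof. Small camera on a post at the rear left (x = 180, y = 90 mm), 190 mm high.
- reel: Bystander: white component reel lying flat, 120 mm in diameter, 16 mm high; origin at the middle of its underside.
- cleaner: Bystander: white bottle standing, 50 mm in diameter, 120 mm high; origin at the middle of its underside.
- parts_bin: Bystander: open grey plastic bin, 100 x 140 x 50 mm; origin at the middle of its underside.

How it is judged (in metres and radians):
On the way, in this order (a step that is already met when the one before it is completed fails the run):
1. the guard door is wide open (more than 1.2 rad) with the carrier still in the infeed rack (value of joint guard_door above 1.2 rad and distance of carrier from where it was at the start of the episode below 0.03 m), for 0.1 s.
2. the carrier is out of the infeed rack, in the fingers (distance of carrier from where it was at the start of the episode above 0.06 m and contact force between the fingers and carrier above 0.5 N), for 0.1 s.
3. still in the fingers, the carrier is brought solder side up into the station's cradle, within 12 mm of the ledge (contact force between the fingers and carrier above 0.5 N and x of carrier in the frame of station_cradle between -0.022 and 0.022 m and y of carrier in the frame of station_cradle between 0.04 and 0.057 m and z of carrier in the frame of station_cradle between 0.001 and 0.02 m and angle between the z axis of carrier and the z axis of station_cradle, either way round below 0.26 rad and angle between the y axis of carrier and the y axis of station_cradle, either way round below 0.12 rad and z of solder_face in the frame of station_cradle above 0.0075 m), for 0.05 s.
At the end, for the whole second after the job is handed in: Door open by more than 1.15 rad; carrier released and still in the station's cradle, solder side up: within 21 mm of the middle along the ledge, origin 41 to 49 mm up the slope and 1 to 10 mm off it, within 0.1 rad of the slope, long edge within 0.12 rad of the ledge (value of joint guard_door above 1.15 rad and x of carrier in the frame of station_cradle between -0.021 and 0.021 m and y of carrier in the frame of station_cradle between 0.041 and 0.049 m and z of carrier in the frame of station_cradle between 0.001 and 0.01 m and angle between the z axis of carrier and the z axis of station_cradle, either way round below 0.1 rad and angle between the y axis of carrier and the y axis of station_cradle, either way round below 0.12 rad and z of solder_face in the frame of station_cradle above 0.0075 m and linear speed of carrier below 0.02 m/s and angular speed of carrier below 0.1 rad/s); the robot touches nothing.
It fails at once if the reel is moved by more than 30 mm or tipped (distance of reel from where it was at the start of the episode above 0.03 m or angle between reel's own z axis and vertical above 0.5 rad).
It fails at once if the bottle is moved by more than 30 mm or tipped (distance of cleaner from where it was at the start of the episode above 0.03 m or angle between cleaner's own z axis and vertical above 0.5 rad).
It fails at once if the parts bin is moved by more than 30 mm or tipped (distance of parts_bin from where it was at the start of the episode above 0.03 m or angle between parts_bin's own z axis and vertical above 0.5 rad).
It also fails if it takes over 54 s, if anything falls off the work surface, if the arm or the gripper's body presses on something with over 40 N, if the wrist force passes 120 N, or if a joint passes its speed limit or range.

### The arm

A 6-joint arm with a two-finger parallel gripper is mounted at the origin on the work surface. World frame = base frame: x ahead of the robot, y to its left, z up, the work surface at z = 0. Lengths are in m, angles in degrees, forces in N, time in s.
With the tool pointing down it reaches from about 0.35 to 0.875 m from the base axis. Payload 4.2 kg.
Tool frame: the origin (TCP) lies between the finger pads; the fingertips stand 25 mm ahead of it and the grasp point (between the pads) lies 6 mm ahead of it (r.tips_ahead is the distance from the TCP to the fingertips, in m); z points along the fingers, y is the direction in which the jaws open and shut (so a half turn about z gives the same grasp; the last joint's range is limited). The gripper opens to 87 mm and grips with 3 to 60 N. Pads are 19 mm wide; open, the fingers measure 117 mm over their backs; the gripper's body (75 mm by 190 mm) begins 51 mm behind the grasp point.
Start: joints at [-49.297, 22.042, 0.453, 0, -68.411, -14.817], TCP at [0.273, -0.562, 0.248] pointing down, gripper open.
Joint ranges: [-179.83, 179.83], [-69.29, 118.12], [-61.27, 80.66], [-181.25, 117.63], [-171.15, -9.14], [-177.46, 177.46]. Speed limits (degrees/s): [159.86, 159.86, 180, 180, 180, 180].

### API

Orientations are given as a 3x3 rotation matrix whose columns are the frame's x, y, z axes.
In Python, from station import r, vision, finish_job gives the robot as it stands.
- The arm moves only by the shell command python3 -m jog 'ROWS'. ROWS is a JSON object of lists of equal length, an entry for each row: "rot": the turn, a rotation vector about the world's x, y, z in degrees, a list of three; "delta_pos": the shift along the world's x, y, z in mm, a list of three; "grip": the opening in per cent of the stroke, from 0 (shut) to 100 (fully open). A call has 1 to 10 rows; each row shifts and turns the commanded pose from where the row before left it; what a row does not reach is not made up. A row lasts 1/12 s, in which the tool goes at most 41.7 mm and 7.16 degrees, less where a joint would pass 70% of its speed; a pose out of reach is approached as far as the arm can. A call with a gripper value outside its range is refused whole. The fingers move at their own pace and stop on an object; the grip force is fixed at half the most. Time passes only in rows, so rows that do not move let the fingers close. It gives the time, the measured TCP pose, the force and the opening at its end, in the units of the state.
- r.sense(): the state, without advancing time (a new reading comes with each control period).
- vision.capture(name): name is "scene" or "top" or "wrist"; returns a dict with "frame" (400x640x3 uint8, red, green, blue), "K" (3x3 intrinsics, pixels), "k1" (the pictures are not rectified: a ray, as slopes to the right and down, at radius r is drawn at 1 + k1 r^2 times it, then the intrinsics apply), "xyz" and "orientation" of the camera in the world. Camera axes: x right, y up, looking along -z (the intrinsics and any distortion apply to the point x, -y, -z); pixel columns grow to the right and rows downward; lengths in m; the calibration is good to about 2 mm. A picture is of the moment at which its call begins. There is no depth.
- finish_job(): hands the job in, once; it reports no verdict.
The state is a dict: "time_s": time; "joints": joint angles; "joint_velocities": joint speeds; "effort": joint torques, N m; "tcp_pos": TCP position; "ee_rot": TCP orientation; "wrist_force": force on the tool from outside, world axes, zero at the start; "moment": the same for the moment, N m; "gripper_width": opening from 0.0 (shut) to 1.0 (fully open).
Only numpy, scipy, OpenCV 4.12 (cv2) and the standard library are available. Lean on these libraries where they do the work, as an engineer would, in place of code of your own. Each camera call takes 0.05 s, during which the arm holds its last target. There are 200 camera calls.

## Working session

There is one attempt and no reset: what is moved stays moved. The work goes in short steps, Python scripts to look and compute and a shell command to move; the robot and the scene stay as the last step left them, time stands still between calls to the robot, and variables do not carry over. Pictures are saved under pics/ and viewed, about 8 in all and at most 12, crops included, and the job is handed in when it is done.

```bash
ls; mkdir -p pics; python3 - <<'E'
from station import r,vision
import cv2,numpy as np
for n in ("scene","top","wrist"):
    c=vision.capture(n); cv2.imwrite(f"pics/{n}0.png",c["frame"][:,:,::-1])
    print(n,c["K"],c["k1"],c["xyz"],c["orientation"])
print(r.sense())
E
```

```text
pics
scene [[390.95413713   0.         320.56441599]
 [  0.         390.95413713 203.87098373]
 [  0.           0.           1.        ]] 0.008108163435750484 [ 0.82367413 -0.46416828  0.93081675] [[ 0.87313045 -0.41392944  0.25749881]
 [ 0.48744862  0.73472867 -0.47177074]
 [ 0.00608804  0.53743484  0.8432833 ]]
top [[376.04995981   0.         324.80811606]
 [  0.         376.04995981 194.47589079]
 [  0.           0.           1.        ]] -0.045569278541544155 [ 0.45842276 -0.01644801  0.9705753 ] [[ 5.75386072e-04  9.85726852e-01 -1.68351543e-01]
 [-9.99895334e-01  3.00088968e-03  1.41533107e-02]
 [ 1.44565028e-02  1.68325778e-01  9.85625406e-01]]
wrist [[338.02569115   0.         312.6868462 ]
 [  0.         338.02569115 203.34313684]
 [  0.           0.           1.        ]] -0.03231974691069577 [ 0.20574926 -0.59380802  0.3839218 ] [[-0.43569683 -0.86682187 -0.24246262]
 [ 0.90009155 -0.41903332 -0.11935776]
 [ 0.001862   -0.27024235  0.96279053]]
{'time_s': 0.15, 'joints': array([-4.92971016e+01,  2.20811634e+01,  3.96410514e-01, -2.00957193e-02,
       -6.84123977e+01, -1.48179295e+01]), 'joint_velocities': array([-0.02205875, -0.10334726,  0.31698618,  0.07679735,  0.04238575,
        0.02090148]), 'effort': array([-1.82548845e-06, -3.91053021e+01,  1.87586457e+01,  4.22232404e+00,
        1.23707540e-02, -1.42046983e-04]), 'tcp_pos': array([ 0.27269082, -0.56189974,  0.24669732]), 'ee_rot': array([[-8.99728738e-01, -4.36448692e-01, -8.58504941e-04],
       [-4.36449520e-01,  8.99727499e-01,  1.49810326e-03],
       [ 1.18575296e-04,  1.72258062e-03, -9.99998509e-01]]), 'wrist_force': array([ 0.36510928, -0.00865447, -0.07038706]), 'moment': array([ 0.05436215,  0.035968  , -0.02886013]), 'gripper_width': 0.9996106520012347}
```

View pics/top0.png

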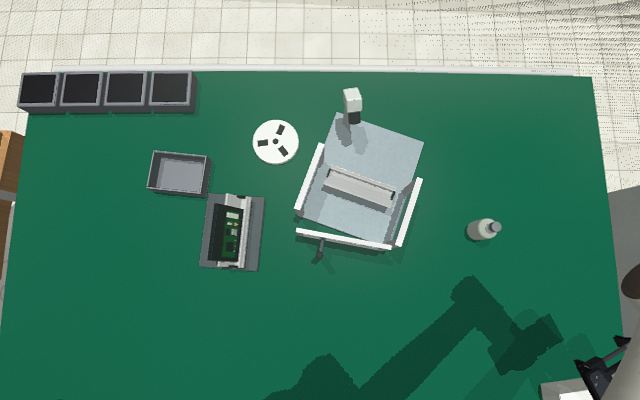

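View pics/scene0.png

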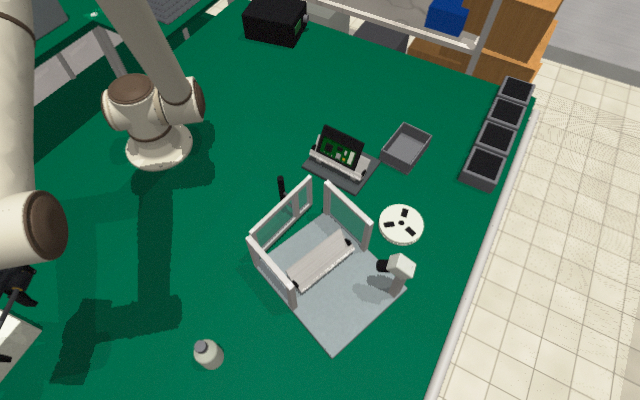

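The top view shows the station at about (360,185), its door top bar from (297,231) to (391,247) and the pull post at (320,248). The rack and carrier are at (232,232), the reel at (275,141), the bin at (179,173) and the bottle at (483,229). I'll zoom in on the top view for pixel readings.

```bash
cat > h.py <<'E'
from station import r,vision
import cv2,numpy as np
from scipy.spatial.transform import Rotation as R
def ray(c,p):
    D=np.array([c["k1"],0,0,0,0.])
    # documented: factor 1+k1 r^2 -> OpenCV radial k1
    u=cv2.undistortPoints(np.array([[p]],float),c["K"],D)[0,0]
    return c["xyz"],c["orientation"]@np.array([u[0],-u[1],-1])
def onz(c,p,z):
    o,d=ray(c,p); return o+d*(z-o[2])/d[2]
def proj(c,P):
    q=(np.atleast_2d(P)-c["xyz"])@c["orientation"]; q=q*[1,-1,-1]
    return cv2.projectPoints(q,np.zeros(3),np.zeros(3),c["K"],np.array([c["k1"],0,0,0,0.]))[0][:,0]
def two(c1,p1,c2,p2):
    o,d=ray(c1,p1);q,e=ray(c2,p2)
    s=np.linalg.lstsq(np.c_[d,-e],q-o,rcond=None)[0]
    a=o+d*s[0];b=q+e*s[1]; return (a+b)/2,np.linalg.norm(a-b)
E
python3 - <<'E'
import cv2
a=cv2.imread("pics/top0.png")
cv2.imwrite("pics/topc.png",cv2.resize(a[105:280,190:440],None,fx=3.2,fy=3.2,interpolation=cv2.INTER_CUBIC))
b=cv2.imread("pics/scene0.png")
cv2.imwrite("pics/scc.png",cv2.resize(b[115:365,240:420],None,fx=2.4,fy=2.4,interpolation=cv2.INTER_CUBIC))
E
```

```text
(no output)
```

View pics/topc.png

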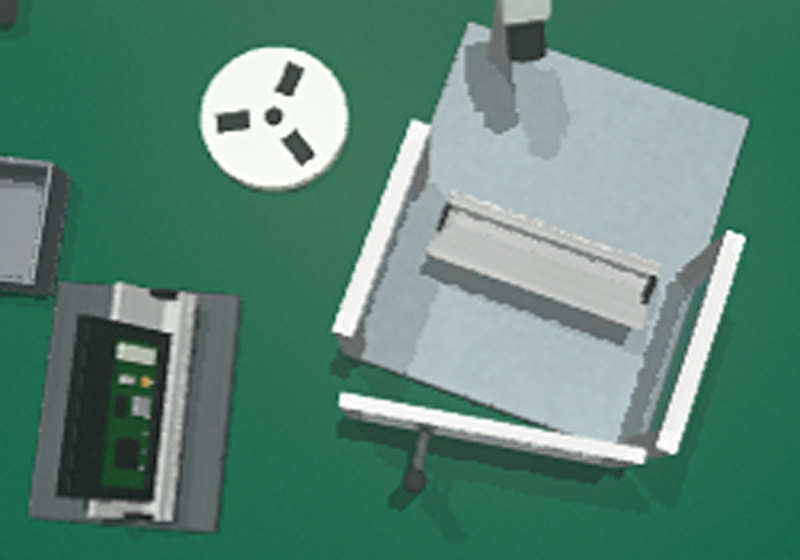

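In the zoom, the door is slightly ajar, the post top is at (414,480), and the base plate's rear corners are at (470,22) and (749,120). The rack foot's corners are (58,285), (241,296), (219,531) and (30,515).

```bash
cat >> h.py <<'E'
def R3(y): return R.from_euler('z',y).as_matrix()
E
python3 - <<'E'
from h import *
np.set_printoptions(precision=4,suppress=True)
c=vision.capture("top"); s=vision.capture("scene")
f=lambda p:(p[0]/3.2+190-.35,p[1]/3.2+105-.35)
g=lambda p,z:onz(c,f(p),z)
rk=[g(p,.012) for p in((58,285),(241,296),(219,531),(30,515))]
print("rack",rk,[np.linalg.norm(rk[i]-rk[i-1]) for i in range(4)],"center",np.mean(rk,0))
x=(rk[1]-rk[0]+rk[2]-rk[3]); print("yaw x",np.degrees(np.arctan2(x[1],x[0])), "y", np.degrees(np.arctan2(*(rk[0]-rk[3]+rk[1]-rk[2])[[1,0]])))
bl,br=g((470,22),.014),g((749,120),.014); print("base rear",bl,br,np.linalg.norm(bl-br))
y=(bl-br)[:2];y/=np.linalg.norm(y);xs=np.array([y[1],-y[0]])
print("x axis",xs,np.degrees(np.arctan2(xs[1],xs[0])), "origin if rear x=+125?", (bl+br)[:2]/2-.125*xs,)
L=[g(p,.154) for p in((418,124),(343,331))];Rr=[g(p,.154) for p in((737,235),(666,450))]
for q in(L,Rr): 
    d=q[0]-q[1]; print("guard",q,np.linalg.norm(d),np.degrees(np.arctan2(d[1],d[0])))
h,e=g((643,456),.146),g((341,401),.146);print("door",h,e,np.linalg.norm(h-e))
print("post",g((414,480),.161))
E
```

```text
rack [array([0.6232, 0.2726, 0.012 ]), array([0.6147, 0.1242, 0.012 ]), array([0.4285, 0.1366, 0.012 ]), array([0.4401, 0.2854, 0.012 ])] [np.float64(0.18356735060613802), np.float64(0.14860748099233412), np.float64(0.18660634931206085), np.float64(0.14928310922728058)] center [0.5266 0.2047 0.012 ]
yaw x -93.8845933572104 y -3.912414826119937
base rear [ 0.8482 -0.0616  0.014 ] [ 0.7641 -0.2937  0.014 ] 0.24694530992018876
x axis [ 0.9402 -0.3407] -19.920024994751707 origin if rear x=+125? [ 0.6886 -0.1351]
guard [array([ 0.7148, -0.0179,  0.154 ]), array([0.5675, 0.033 , 0.154 ])] 0.1558550953606471 -19.056250078121884
guard [array([ 0.6357, -0.2408,  0.154 ]), array([ 0.4868, -0.1862,  0.154 ])] 0.1585860194620657 -20.14122491467722
door [ 0.483 -0.172  0.146] [0.5203 0.0343 0.146 ] 0.20956292499672413
post [ 0.4668 -0.0158  0.161 ]
```

View pics/scc.png

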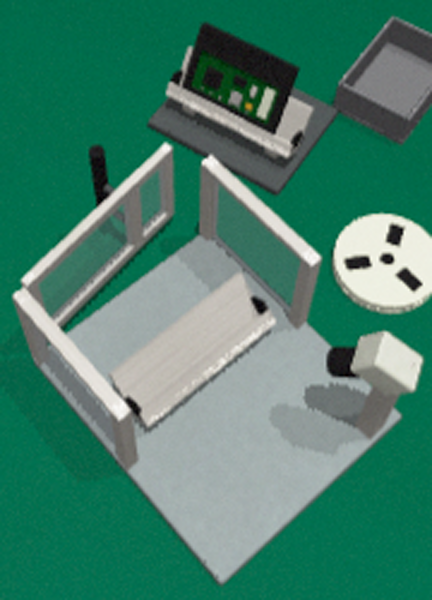

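The measured post (0.467,-0.016) matches the hinge model to 2 mm. The door is about 0.165 rad ajar, and the rack and base sizes also check out. Next I'll move above the post with the jaws narrowed and the jaw axis along the pull direction.

```bash
D='[13,36.4,0]'; true
python3 -m jog '{"delta_pos":[[13,36.4,0],[13,36.4,0],[13,36.4,0],[13,36.4,0],[13,36.4,0],[13,36.4,0],[13,36.4,0],[13,36.4,0],[13,36.4,0],[13,36.4,0]],"rot":[[0,0,4],[0,0,4],[0,0,4],[0,0,4],[0,0,4],[0,0,4],[0,0,4],[0,0,4],[0,0,4],[0,0,4]],"grip":[33,33,33,33,33,33,33,33,33,33]}'
python3 -m jog '{"delta_pos":[[13,36.4,0],[13,36.4,0],[13,36.4,0],[13,36.4,0],[11,36.4,0],[0,0,0]],"rot":[[0,0,4],[0,0,4],[0,0,4],[0,0,4],[0,0,3],[0,0,0]],"grip":[33,33,33,33,33,33]}'
python3 - <<'E'
from h import *
c=vision.capture("wrist"); cv2.imwrite("pics/w1.png",c["frame"][:,:,::-1])
print(r.sense()["joints"],proj(c,[[.4663,-.0163,.161]]))
E
```

```text
time_s: 1.08
tcp_pos: [0.403, -0.1965, 0.2478]
ee_rot: [[-0.405, -0.914, 0.001], [-0.914, 0.405, -0.0], [-0.0, -0.001, -1.0]]
wrist_force: [0.6, -1.1, 0.3]
gripper_width: 0.363
time_s: 1.58
tcp_pos: [0.4679, -0.0115, 0.2477]
ee_rot: [[-0.081, -0.997, 0.002], [-0.997, 0.081, 0.001], [-0.001, -0.002, -1.0]]
wrist_force: [-0.2, -0.1, 0.2]
gripper_width: 0.337
[ 1.83534531e+01  6.45937685e+00 -2.07602501e+01 -5.94389841e-03
 -6.27612517e+01 -2.31645839e+01] [[314.05187782 211.10139357]]
```

View pics/w1.png

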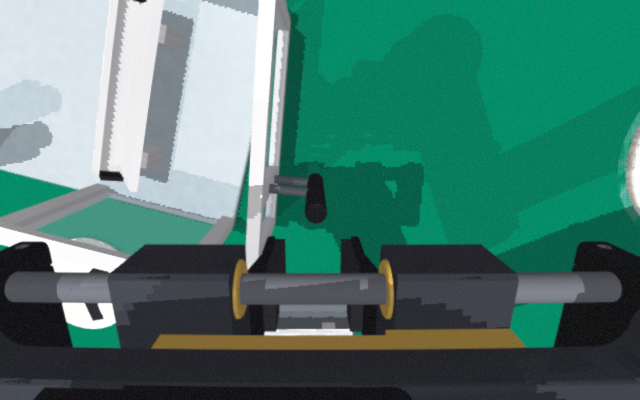

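The wrist view shows the post top at about (316,212), against a predicted (314,211), and centred between the fingers. I'll descend and close on it.

```bash
python3 -m jog '{"delta_pos":[[-1.5,-5,-10],[0,0,-25],[0,0,-25],[0,0,-25],[0,0,-15],[0,0,-7],[0,0,0],[0,0,0]],"rot":[[0,0,0],[0,0,0],[0,0,0],[0,0,0],[0,0,0],[0,0,0],[0,0,0],[0,0,0]],"grip":[33,33,33,33,33,33,0,0]}'
python3 -m jog '{"delta_pos":[[0,0,0],[0,0,0]],"rot":[[0,0,0],[0,0,0]],"grip":[0,0]}'
python3 - <<'E'
import numpy as np
h=np.array([.4825,-.176]);t=np.radians(95.9);n=.1612
# rotate by 68deg more (0.165+1.19 =1.35)
P=[h+n*np.array([np.cos(a),np.sin(a)]) for a in t+np.radians(np.linspace(0,70,15))]
print(np.round(P,4).tolist());print(np.round(np.diff(P,axis=0)*1000,1).tolist())
print(np.round(np.hypot(*np.array(P).T),3))
E
```

```text
time_s: 2.3
tcp_pos: [0.4647, -0.0217, 0.141]
ee_rot: [[-0.09, -0.996, 0.001], [-0.996, 0.09, -0.0], [0.0, -0.001, -1.0]]
wrist_force: [0.5, -0.3, -0.2]
gripper_width: 0.246
time_s: 2.47
tcp_pos: [0.4651, -0.0214, 0.1418]
ee_rot: [[-0.089, -0.996, 0.002], [-0.996, 0.089, 0.0], [-0.0, -0.002, -1.0]]
wrist_force: [1.4, -2.2, 0.8]
gripper_width: 0.174
[[0.4659, -0.0157], [0.452, -0.0177], [0.4383, -0.021], [0.425, -0.0254], [0.4121, -0.031], [0.3997, -0.0377], [0.388, -0.0454], [0.377, -0.0542], [0.3667, -0.0638], [0.3574, -0.0743], [0.349, -0.0856], [0.3416, -0.0976], [0.3354, -0.1102], [0.3302, -0.1233], [0.3262, -0.1367]]
[[-13.9, -2.1], [-13.7, -3.3], [-13.3, -4.4], [-12.9, -5.6], [-12.4, -6.7], [-11.7, -7.7], [-11.0, -8.7], [-10.2, -9.7], [-9.3, -10.5], [-8.4, -11.3], [-7.4, -12.0], [-6.3, -12.6], [-5.2, -13.1], [-4.0, -13.5]]
[0.466 0.452 0.439 0.426 0.413 0.401 0.391 0.381 0.372 0.365 0.359 0.355
 0.353 0.352 0.354]
```

```bash
python3 -m jog '{"delta_pos":[[-13.9,-2.1,0],[-13.7,-3.3,0],[-13.3,-4.4,0],[-12.9,-5.6,0],[-12.4,-6.7,0],[-11.7,-7.7,0],[-11,-8.7,0]],"rot":[[0,0,5],[0,0,5],[0,0,5],[0,0,5],[0,0,5],[0,0,5],[0,0,5]],"grip":[0,0,0,0,0,0,0]}'
python3 -m jog '{"delta_pos":[[-10.2,-9.7,0],[-9.3,-10.5,0],[-8.4,-11.3,0],[-7.4,-12,0],[-6.3,-12.6,0],[-5.2,-13.1,0],[-4,-13.5,0],[0,0,0],[0,0,0]],"rot":[[0,0,5],[0,0,5],[0,0,5],[0,0,5],[0,0,5],[0,0,5],[0,0,5],[0,0,0],[0,0,0]],"grip":[0,0,0,0,0,0,0,0,0]}'
python3 -c "
from h import *
print(r.sense()['joints'])
c=vision.capture('top');cv2.imwrite('pics/t2.png',cv2.resize(c['frame'][105:305,190:440,::-1],None,fx=3,fy=3,interpolation=cv2.INTER_CUBIC))"
```

```text
time_s: 3.05
tcp_pos: [0.3775, -0.0605, 0.1418]
ee_rot: [[0.504, -0.864, 0.007], [-0.864, -0.504, -0.001], [0.004, -0.005, -1.0]]
wrist_force: [10.4, -10.6, -9.7]
gripper_width: 0.176
time_s: 3.8
tcp_pos: [0.3298, -0.1428, 0.1419]
ee_rot: [[0.906, -0.424, 0.013], [-0.424, -0.906, -0.0], [0.012, -0.005, -1.0]]
wrist_force: [10.4, -1.8, -12.9]
gripper_width: 0.176
[  3.02953712   2.36664234 -43.32858559   0.0830355  -43.54586178
  61.82640168]
```

View pics/t2.png

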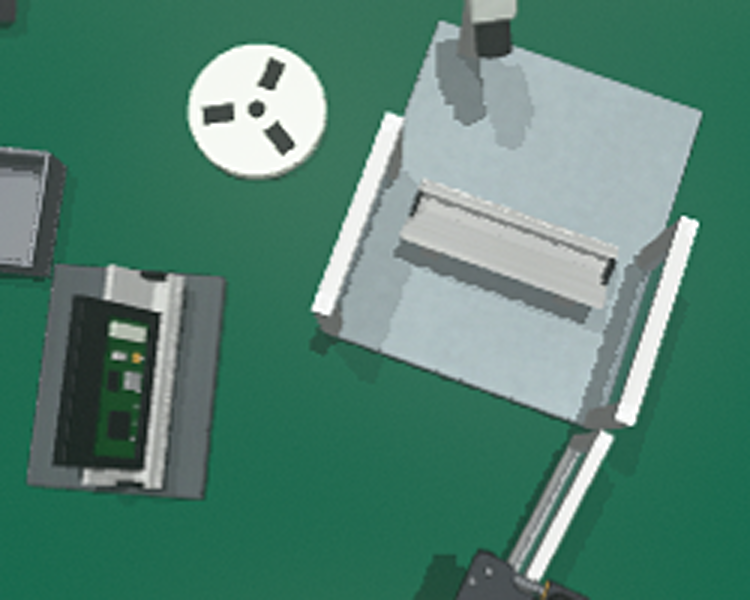

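The door is open to about 1.4 rad: its bar runs from (605,435) to (530,580), and the carrier is still in the rack. I'll release, rise, and measure both cradles from this picture.

```bash
python3 -m jog '{"delta_pos":[[0,0,0],[0,0,0],[0,0,0],[0,0,20],[0,0,30],[0,0,40],[0,0,40]],"rot":[[0,0,0],[0,0,0],[0,0,0],[0,0,0],[0,0,0],[0,0,0],[0,0,0]],"grip":[35,35,35,35,35,35,35]}'
python3 - <<'E'
from h import *
np.set_printoptions(precision=4,suppress=True)
c=vision.capture("top")
g=lambda p,z:onz(c,(p[0]/3+190-.33,p[1]/3+105-.33),z)
def seg(n,a,b,z):
    a,b=g(a,z),g(b,z);d=b-a;print(n,(a+b)/2,"len",np.linalg.norm(d),"ang",np.degrees(np.arctan2(d[1],d[0])));return (a+b)/2
a=np.radians(-19.7);xs=np.array([np.cos(a),np.sin(a),0])
m=seg("plate top back",(605,308),(399,241),.0704);print(" cradle o",m+.0367*xs)
m=seg("lip",(618,248),(421,182),.0576);print(" cradle o",m-.0133*xs)
m=seg("front base",(590,425),(325,332),.014)
m=seg("rear base",(703,112),(441,21),.014)
m=seg("carrier top back",(54,465),(76,296),.112)
rx=np.array([-.068,-.998,0]);print(" infeed o",m+.045*rx)
m=seg("carrier lower front",(148,470),(165,312),.034+.0104+.045);
m=seg("infeed foot left",(28,485),(55,265),.012);
m=seg("infeed foot right",(205,498),(225,277),.012);
E
```

```text
time_s: 4.43
tcp_pos: [0.3233, -0.1425, 0.272]
ee_rot: [[0.906, -0.424, -0.002], [-0.424, -0.906, -0.0], [-0.002, 0.001, -1.0]]
wrist_force: [1.4, -0.4, -0.8]
gripper_width: 0.351
plate top back [ 0.6083 -0.1074  0.0704] len 0.17526539648303022 ang 71.86154128826833
 cradle o [ 0.6429 -0.1198  0.0704]
lip [ 0.6606 -0.124   0.0576] len 0.1721111526342472 ang 71.23902344259871
 cradle o [ 0.648  -0.1195  0.0576]
front base [ 0.5283 -0.0739  0.014 ] len 0.23771122681649978 ang 70.71940826315577
rear base [ 0.8062 -0.1783  0.014 ] len 0.2470561907930664 ang 70.29244302855582
carrier top back [0.5194 0.2298 0.112 ] len 0.12871900903356237 ang -4.700455555664263
 infeed o [0.5164 0.1849 0.112 ]
carrier lower front [0.5131 0.1645 0.0894] len 0.12294805314338393 ang -4.1469266802044755
infeed foot left [0.5317 0.2787 0.012 ] len 0.18730755511773484 ang -4.077239083844761
infeed foot right [0.5217 0.1309 0.012 ] len 0.18715375685787322 ang -3.6254691069918037
```

```bash
cat >> h.py <<'E'
def rx(y): return np.array([np.cos(np.radians(y)),np.sin(np.radians(y)),0])
Z=np.array([0,0,1.])
def cradle(yaw_x,lean,xdir_sign=1):
    h=rx(yaw_x);l=np.radians(lean)
    y=-np.sin(l)*h+np.cos(l)*Z; z=np.cos(l)*h+np.sin(l)*Z
    return np.c_[np.cross(y,z),y,z]
C1=cradle(-94,30)
S=cradle(-19.3,40); So=np.array([.645,-.119,.036])
C2=S@np.diag([-1,1,-1.])
T=lambda C:np.c_[C[:,0],C[:,2],-C[:,1]]   # tool rot from carrier rot
def go(P,Rt,n,s=None):
    s=s or r.sense(); d=(P-s["tcp_pos"])*1000; rv=R.from_matrix(Rt@s["ee_rot"].T).as_rotvec(degrees=True)
    print("delta",d.round(1),"rot",rv.round(1),"per row",(d/n).round(2),(rv/n).round(2))
E
python3 - <<'E'
from h import *
e=np.array([.519,.230,.112])+.006*C1[:,2]
tcp=e-.007*C1[:,1]
print(e,tcp,T(C1),C1[:,1],r.sense()["joints"])
go(tcp+.075*C1[:,1],T(C1),10)
go(tcp,T(C1),10)
E
```

```text
[0.51863753 0.22481651 0.115     ] [0.51839339 0.22132503 0.10893782] [[ 9.97564050e-01 -6.04108783e-02 -3.48782369e-02]
 [-6.97564737e-02 -8.63915809e-01 -4.98782025e-01]
 [ 3.46944695e-18  5.00000000e-01 -8.66025404e-01]] [0.03487824 0.49878203 0.8660254 ] [  3.10043112  -7.65813192 -29.8364812    0.2909911  -66.92298494
  61.7874931 ]
delta [ 192.7  402.3 -106.7] rot [-29.2   8.5  20.3] per row [ 19.27  40.23 -10.67] [-2.92  0.85  2.03]
delta [ 190.1  364.9 -171.6] rot [-29.2   8.5  20.3] per row [ 19.01  36.49 -17.16] [-2.92  0.85  2.03]
```

```bash
python3 -m jog '{"delta_pos":[[16,33.5,0],[16,33.5,0],[16,33.5,0],[16,33.5,0],[16,33.5,-10],[16,33.5,-10],[16,33.5,-10],[16,33.5,-15],[16,33.5,-15],[16,33.5,-15]],"rot":[[-2.43,0.71,1.69],[-2.43,0.71,1.69],[-2.43,0.71,1.69],[-2.43,0.71,1.69],[-2.43,0.71,1.69],[-2.43,0.71,1.69],[-2.43,0.71,1.69],[-2.43,0.71,1.69],[-2.43,0.71,1.69],[-2.43,0.71,1.69]],"grip":[55,55,55,55,55,55,55,55,55,55]}'
python3 -m jog '{"delta_pos":[[16,33.5,-16],[16.7,33.8,-16],[0,0,0],[0,0,0]],"rot":[[-2.43,0.71,1.69],[-2.43,0.71,1.69],[0,0,0],[0,0,0]],"grip":[55,55,55,55]}'
python3 - <<'E'
from h import *
c=vision.capture("wrist"); cv2.imwrite("pics/w3.png",c["frame"][:,:,::-1])
e=np.array([.519,.230,.112])
go(e+.006*C1[:,2]-.007*C1[:,1],T(C1),8)
print(r.sense()["joints"])
for sx in(-.065,.065): print(proj(c,[e+sx*C1[:,0],e+sx*C1[:,0]+.012*C1[:,2]]))
E
```

```text
time_s: 5.32
tcp_pos: [0.4849, 0.1943, 0.195]
ee_rot: [[0.991, -0.123, -0.056], [-0.135, -0.895, -0.424], [0.002, 0.428, -0.904]]
wrist_force: [1.1, -0.6, 0.5]
gripper_width: 0.55
time_s: 5.65
tcp_pos: [0.5168, 0.261, 0.1588]
ee_rot: [[0.997, -0.057, -0.056], [-0.078, -0.859, -0.506], [-0.019, 0.509, -0.861]]
wrist_force: [-0.6, -1.0, -0.0]
gripper_width: 0.555
delta [  1.5 -38.7 -52.5] rot [ 0.3 -1.   0.5] per row [ 0.19 -4.84 -6.57] [ 0.04 -0.12  0.07]
[ 50.3236559   31.71390008  -8.46064538  16.73080993 -76.47010355
  27.59358034]
[[317.18552174 316.72957121]
 [335.25039578 316.62963223]]
[[318.54195275 114.11455126]
 [340.30286884 114.16606673]]
```

View pics/w3.png

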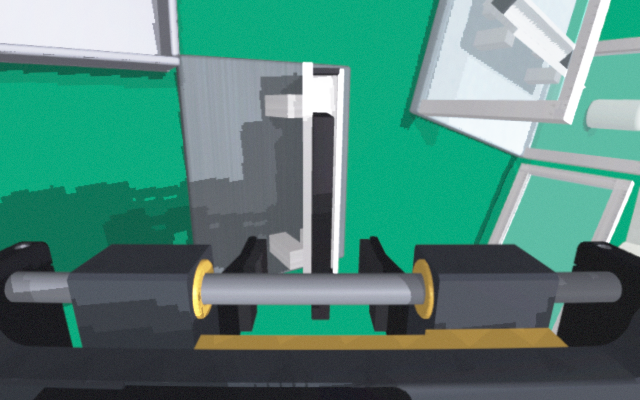

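The wrist view shows the carrier edge at columns 312–334, rows 113–317, which is about 3 mm towards -z from my estimate. I'll correct for that, descend and grip.

```bash
python3 -m jog '{"delta_pos":[[0,-0,-5],[0.3,-8,-11],[0.3,-8,-11],[0.3,-8,-11],[0.4,-7.8,-10.2],[0.4,-4,-6],[0,0,0],[0,0,0],[0,0,0],[0,0,0]],"rot":[[0.3,-1,0.5],[0,0,0],[0,0,0],[0,0,0],[0,0,0],[0,0,0],[0,0,0],[0,0,0],[0,0,0],[0,0,0]],"grip":[55,55,55,55,55,55,55,0,0,0]}'
python3 -m jog '{"delta_pos":[[0,0,0],[0,0,0],[0,0,0]],"rot":[[0,0,0],[0,0,0],[0,0,0]],"grip":[0,0,0]}'
python3 -c "
from h import *
c=C1
e=np.array([.519,.230,.112]);go(e+.0027*C1[:,2]-.007*C1[:,1],T(C1),1)"
```

```text
time_s: 6.53
tcp_pos: [0.5195, 0.2247, 0.1104]
ee_rot: [[0.998, -0.064, -0.031], [-0.07, -0.866, -0.495], [0.005, 0.496, -0.868]]
wrist_force: [0.0, -0.5, -0.7]
gripper_width: 0.405
time_s: 6.78
tcp_pos: [0.5191, 0.2243, 0.1094]
ee_rot: [[0.998, -0.063, -0.032], [-0.07, -0.865, -0.496], [0.004, 0.497, -0.868]]
wrist_force: [0.5, -0.4, 0.3]
gripper_width: 0.18
delta [-0.5 -0.1 -2.2] rot [-0.2  0.2  0. ] per row [-0.53 -0.15 -2.16] [-0.16  0.21  0.04]
```

```bash
python3 -m jog '{"delta_pos":[[0,0,0],[0,0,0],[0.2,5,8.6],[0.3,8,14],[0.3,8,14],[0.3,8,14],[0.3,8,14],[0,5,20],[0,0,20],[0,0,20]],"rot":[[0,0,0],[0,0,0],[0,0,0],[0,0,0],[0,0,0],[0,0,0],[0,0,0],[0,0,0],[0,0,0],[0,0,0]],"grip":[0,0,0,0,0,0,0,0,0,0]}'
python3 - <<'E'
from h import *
s=r.sense(); print(s["joints"],s["gripper_width"],s["wrist_force"])
# target above cradle home: TCP at slope y=90-7, z=6 (carrier mid), back off along S y
tgt=So+S@[0,.083,.006]; print("home tcp",tgt,"Sy",S[:,1],"Sz",S[:,2])
go(tgt+np.array([0,0,.15])-.03*rx(-19.3),T(C2),20,s)
E
```

```text
time_s: 7.62
tcp_pos: [0.5202, 0.2666, 0.2348]
ee_rot: [[0.998, -0.062, -0.033], [-0.07, -0.865, -0.496], [0.003, 0.497, -0.867]]
wrist_force: [-0.0, 0.5, -1.2]
gripper_width: 0.135
[ 50.75404857  28.02753717  -3.38745878  16.88084253 -83.89115772
  29.5745194 ] 0.13462129535137565 [-0.04040181  0.47405431 -1.19468155]
home tcp [ 0.59898489 -0.10288574  0.10343841] Sy [-0.60666356  0.21245056  0.76604444] Sz [ 0.72299347 -0.25318871  0.64278761]
delta [  50.5 -359.6   18.6] rot [ 43.7 -66.2 -90.3] per row [  2.52 -17.98   0.93] [ 2.19 -3.31 -4.52]
```

The carrier is held at 11.7 mm width. For the transit I'll raise and set the tool upright, then yaw -105.3° while translating, then tilt 40°.

```bash
python3 -m jog '{"delta_pos":[[0,0,15],[0,0,15],[0,0,15],[0,0,15],[0,0,15]],"rot":[[5.99,-0.42,0],[5.99,-0.42,0],[5.99,-0.42,0],[5.99,-0.42,0],[5.99,-0.42,0]],"grip":[0,0,0,0,0]}'
python3 -m jog '{"delta_pos":[[3.4,-24,0],[3.4,-24,0],[3.4,-24,0],[3.4,-24,0],[3.4,-24,0],[3.4,-24,0],[3.4,-24,0],[3.4,-24,0]],"rot":[[0,0,-7],[0,0,-7],[0,0,-7],[0,0,-7],[0,0,-7],[0,0,-7],[0,0,-7],[0,0,-7]],"grip":[0,0,0,0,0,0,0,0]}'
python3 -m jog '{"delta_pos":[[3.4,-24,0],[3.4,-24,0],[3.4,-24,0],[3.4,-24,0],[3.4,-24,0],[3.4,-24,0],[3.4,-24,0]],"rot":[[0,0,-7],[0,0,-7],[0,0,-7],[0,0,-7],[0,0,-7],[0,0,-7],[0,0,-7.3]],"grip":[0,0,0,0,0,0,0]}'
python3 -m jog '{"delta_pos":[[0,0,0],[0,0,0],[0,0,0],[0,0,0],[0,0,0],[0,0,0],[0,0,0],[0,0,0],[0,0,0]],"rot":[[-1.65,-4.72,0],[-1.65,-4.72,0],[-1.65,-4.72,0],[-1.65,-4.72,0],[-1.65,-4.72,0],[-1.65,-4.72,0],[-1.65,-4.72,0],[-1.65,-4.72,0],[0,0,0]],"grip":[0,0,0,0,0,0,0,0,0]}'
python3 - <<'E'
from h import *
s=r.sense(); print(s["joints"],s["gripper_width"],s["wrist_force"])
go(So+S@[0,.083+.05,.010],T(C2),10,s)
c=vision.capture("top");a=c["frame"][60:280,220:470,::-1]
cv2.imwrite('pics/t4.png',cv2.resize(a,None,fx=2.7,fy=2.7,interpolation=cv2.INTER_CUBIC))
E
```

```text
time_s: 8.03
tcp_pos: [0.52, 0.2664, 0.3106]
ee_rot: [[0.997, -0.071, 0.004], [-0.071, -0.997, 0.008], [0.003, -0.009, -1.0]]
wrist_force: [0.4, -0.5, -1.4]
gripper_width: 0.136
time_s: 8.7
tcp_pos: [0.5472, 0.073, 0.3092]
ee_rot: [[0.493, -0.87, 0.003], [-0.87, -0.493, -0.0], [0.002, -0.002, -1.0]]
wrist_force: [0.4, 0.1, -1.3]
gripper_width: 0.14
time_s: 9.28
tcp_pos: [0.5711, -0.0949, 0.3091]
ee_rot: [[-0.336, -0.942, 0.001], [-0.942, 0.336, -0.003], [0.003, -0.002, -1.0]]
wrist_force: [0.6, -0.3, -1.4]
gripper_width: 0.133
time_s: 10.03
tcp_pos: [0.5715, -0.1026, 0.3117]
ee_rot: [[-0.343, -0.753, 0.562], [-0.939, 0.264, -0.219], [0.016, -0.603, -0.798]]
wrist_force: [0.1, -1.5, -1.7]
gripper_width: 0.134
[  8.43903416   0.62373042 -41.21470873  50.65476299 -22.72588022
 -71.31377717] 0.13428116845423338 [ 0.1093226  -1.51605042 -1.65054424]
delta [   0.     9.4 -167.3] rot [-0.1 -3.1  0.8] per row [  0.     0.94 -16.73] [-0.01 -0.31  0.08]
```

View pics/t4.png

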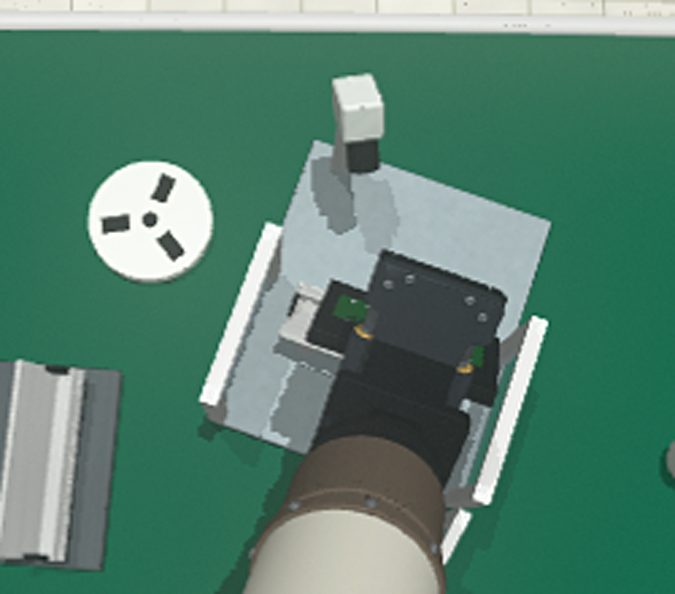

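The top view shows the held carrier over the cradle and inside the guards, with its left end at about (320,320) and right end at about (497,375). I'll check its lateral centring by projection and descend partway.

```bash
python3 - <<'E'
from h import *
s=r.sense();print(s["tcp_pos"]);c=vision.capture("top")
P=[s["tcp_pos"]+s["ee_rot"]@[x,y,.083] for x in(.065,-.065) for y in(-.006,.006)]
print((proj(c,P)-[220,60])*2.7)
E
python3 -m jog '{"delta_pos":[[0,2,-20],[0,2,-20],[0,2,-20],[0,2,-20],[0,1,-20],[0,0,-20],[0,0,-20],[0,0,-15],[0,0,-12],[0,0,0]],"rot":[[0,-1,0.4],[0,-1,0.4],[0,-1,0],[0,0,0],[0,0,0],[0,0,0],[0,0,0],[0,0,0],[0,0,0],[0,0,0]],"grip":[0,0,0,0,0,0,0,0,0,0]}'
python3 - <<'E'
from h import *
s=r.sense(); print(s["joints"],s["gripper_width"],s["wrist_force"])
print("carrier in cradle",S.T@(s["tcp_pos"]+s["ee_rot"]@[0,0,.038]-So))
go(So+S@[0,.083+.05,.010],T(C2),10,s)
c=vision.capture("scene");a=c["frame"][170:350,220:440,::-1]
cv2.imwrite('pics/s5.png',cv2.resize(a,None,fx=3.3,fy=3.3,interpolation=cv2.INTER_CUBIC))
P=[s["tcp_pos"]+s["ee_rot"]@[x,y,.083] for x in(.065,-.065) for y in(-.006,.006)]
print((proj(c,P)-[220,170])*3.3)
print("lip/stop", (proj(c,[So+S@[x,8e-3,.024] for x in(-.087,.087)])-[220,170])*3.3)
E
```

```text
[ 0.57249604 -0.10322507  0.31249304]
[[499.32102357 336.87419846]
 [493.1800256  350.87040153]
 [330.98127484 276.56287725]
 [326.11985021 290.88202477]]
time_s: 10.97
tcp_pos: [0.59, -0.0855, 0.2181]
ee_rot: [[-0.37, -0.746, 0.554], [-0.928, 0.268, -0.258], [0.044, -0.61, -0.791]]
wrist_force: [-0.4, 0.1, -1.3]
gripper_width: 0.134
[ -11.44306894    8.24487761  -49.13227748  117.35729106   -9.24640877
 -124.34022888] 0.1343780621952375 [-0.4134848   0.1386489  -1.33440391]
carrier in cradle [0.0111654  0.14213556 0.06718793]
delta [-18.4  -7.8 -73.8] rot [ 1.5 -3.1  2.5] per row [-1.84 -0.78 -7.38] [ 0.15 -0.31  0.25]
[[268.10537104 283.15629242]
 [259.34424252 277.91543482]
 [417.18168959 178.70264291]
 [407.24928365 174.90425507]]
lip/stop [[261.66018043 393.83875983]
 [439.25522606 246.90521368]]
```

View pics/s5.png

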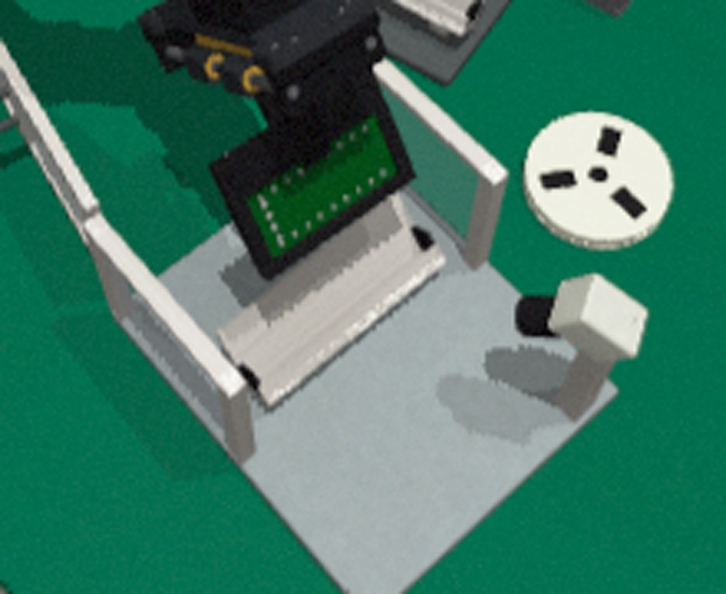

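The scene view shows the carrier solder side out, aimed well. But the arm is stuck: J5 is at -9.2° and J4 at 117.4°, both at their limits near the wrist singularity. I'll identify the arm kinematics from the logged poses and find a configuration that reaches home.

```bash
cat > kin.py <<'E'
from h import *
from scipy.optimize import least_squares
J=np.array([[-49.297,22.081,.396,0,-68.412,-14.818],[18.353,6.459,-20.760,-.006,-62.761,-23.165],[3.100,-7.658,-29.836,.291,-66.923,61.787],
[50.324,31.714,-8.461,16.731,-76.470,27.594],[50.754,28.028,-3.387,16.881,-83.891,29.575],[8.439,.624,-41.215,50.655,-22.726,-71.314],[-11.44,8.245,-49.13,117.36,-9.246,-124.34]])
P=np.array([[.27269,-.5619,.2467],[.4679,-.0115,.2477],[.3233,-.1425,.272],[.5168,.261,.1588],[.5202,.2666,.2348],[.5725,-.1032,.3125],[.59,-.0855,.2181]])
Z_=np.array([[.001,0,-1],[.002,.001,-1],[0,0,-1],[-.056,-.506,-.861],[-.033,-.496,-.867],[.562,-.219,-.798],[.554,-.258,-.791]])
X_=np.array([[-.9,-.436,0],[-.081,-.997,0],[.906,-.424,0],[.997,-.078,-.019],[.998,-.07,.003],[-.343,-.939,.016],[-.37,-.928,.044]])
e=lambda ax,a:R.from_euler(ax,a,degrees=True).as_matrix()
def fk(q,k,s4=-1,s5=-1,s6=-1):
    h,a,b,d,L,c6=k; fe=q[2]-q[1]; A=e('z',q[0])
    F=A@e('y',-fe)                       # x along forearm
    p=A@np.array([a*np.sin(np.radians(q[1])),0,h+a*np.cos(np.radians(q[1]))])+F[:,0]*b
    W=F@e('x',s4*q[3])@e('y',s5*q[4])
    p=p+W[:,1]*d+W[:,0]*L
    t=W@e('x',s6*q[5])@e('x',np.degrees(c6))
    return p,np.c_[t[:,2],t[:,1],-t[:,0]]@np.diag([1,1,-1]) if 0 else np.c_[np.cross(t[:,1],t[:,0]),t[:,1],t[:,0]]
def fit():
    best=None
    for s4 in(1,-1):
      for s6 in(1,-1):
        for c in(0,1.5,3,4.6):
          f=lambda k:np.concatenate([np.r_[(fk(q,k,s4,-1,s6)[0]-p)*10,fk(q,k,s4,-1,s6)[1][:,2]-z,fk(q,k,s4,-1,s6)[1][:,0]-x] for q,p,z,x in zip(J,P,Z_,X_)])
          o=least_squares(f,[.2,.41,.43,.13,.3,c])
          if best is None or o.cost<best[0]: best=(o.cost,o.x,s4,s6,f(o.x))
    return best
E
python3 - <<'E'
from kin import *
b=fit();print(b[0],b[1].round(4),b[2:4]);print(b[4].reshape(7,9).round(3))
_,k,s4,s6,_=b
lo=np.array([-179.83,-69.29,-61.27,-181.25,-171.15,-177.46]);hi=np.array([179.83,118.12,80.66,117.63,-9.14,177.46])
rng=np.random.default_rng(0)
for name,yy,zz in(("home",.083,.006),("pre",.133,.010),("high",.25,.01)):
    tp=So+S@[0,yy,zz];Rt=T(C2);seen=[]
    for i in range(150):
        q0=rng.uniform(np.maximum(lo,-180),hi); 
        f=lambda q:np.r_[(fk(q,k,s4,-1,s6)[0]-tp)*10,(fk(q,k,s4,-1,s6)[1]-Rt).ravel()]
        o=least_squares(f,q0,bounds=(lo,hi),x_scale=50)
        if o.cost<1e-5 and not any(np.abs(o.x-u).max()<3 for u in seen): seen.append(o.x);print(name,o.x.round(1))
E
```

```text
0.004270161908634743 [ 0.1539  0.5725  0.4194 -0.159   0.2849  4.712 ] (-1, -1)
[[ 0.01  -0.    -0.022 -0.002  0.001  0.     0.    -0.001  0.   ]
 [-0.026 -0.016 -0.017 -0.002 -0.001  0.    -0.003  0.    -0.   ]
 [ 0.018 -0.004  0.068  0.016 -0.004  0.     0.     0.002  0.016]
 [ 0.006 -0.006  0.008  0.002  0.003 -0.001 -0.    -0.001  0.003]
 [ 0.002 -0.001 -0.019  0.    -0.    -0.    -0.     0.    -0.001]
 [-0.012  0.    -0.016 -0.     0.     0.     0.001 -0.     0.   ]
 [ 0.01  -0.01  -0.002  0.     0.    -0.     0.001 -0.    -0.   ]]
```

```bash
cat >> kin.py <<'E'
KB=fit();k,s4,s6=KB[1:4]
lo=np.array([-179.83,-69.29,-61.27,-181.25,-171.15,-177.46]);hi=np.array([179.83,118.12,80.66,117.63,-9.14,177.46])
def ik(tp,Rt,n=40,bounds=True,seed=0):
    rng=np.random.default_rng(seed);seen=[]
    for i in range(n):
        q0=rng.uniform([-60,-60,-61,-180,-170,-177],[90,90,80,117,-9.2,177])
        def f(q):
            p,M=fk(q,k,s4,-1,s6); return np.r_[(p-tp)*5,R.from_matrix(M@Rt.T).as_rotvec()]
        o=least_squares(f,q0,x_scale=50,max_nfev=80,**(dict(bounds=(lo,hi)) if bounds else {}))
        q=o.x.copy()
        if not bounds: q=(q+180)%360-180
        if o.cost<1e-5 and not any(np.abs(q-u).max()<3 for u in seen): seen.append(q)
    return seen
E
python3 - <<'E'
from kin import *
for n,yy,zz in(("home",.083,.006),):
    tp=So+S@[0,yy,zz]
    for q in ik(tp,T(C2),60,False): print(n,q.round(1))
    for dt in(-30,-20,-10,10,20,30,40):   # tool leaned by dt about carrier x (40+dt from vertical)
        Rt=R.from_rotvec(np.radians(dt)*C2[:,0]).as_matrix()@T(C2)
        print("lean",40+dt,[q.round(1).tolist() for q in ik(tp,Rt,30)])
E
```

```text
home [-167.7 -115.5  -28.5 -146.4 -142.5    2.5]
home [  12.3  115.5 -151.5   33.6 -142.5    2.5]
home [ -27.1  114.1 -142.9  169.1  152.8  176.2]
home [ 152.9 -114.1  -37.1  -10.9  152.8  176.2]
lean 10 [[7.5, 24.2, -22.9, 8.0, -34.2, -33.0]]
lean 20 [[6.4, 21.0, -39.3, 37.0, -14.3, -60.5]]
lean 30 []
lean 50 [[-27.4, 22.5, -42.0, -165.1, -25.0, 171.7]]
lean 60 [[-28.5, 27.6, -49.2, -169.1, -47.0, 177.1]]
lean 70 []
lean 80 []
```

Home at the present grasp (tool leaning 40°) falls in a wrist gap. The grasp is free to swing in the carrier's plane, about the jaw axis, so I'll check which swing angles work at home, pre-place and pick.

```bash
cat > scan.py <<'E'
from kin import *
def pose(o,C,cx,phi,flip,back):   # grasp point on carrier at (cx, top-13mm)
    Rt=R.from_rotvec(np.radians(phi)*C[:,2]).as_matrix()@T(C)
    g=o+C@[cx,.032,0]+back
    p=g-.006*Rt[:,2]
    return p,(Rt@np.diag([-1,-1,1]) if flip else Rt)
oh=So+S@[0,.045,.006]
op=np.array([.519,.230,.112])+.0027*C1[:,2]-.045*C1[:,1]
if __name__=="__main__":
  for phi in(-45,-35,-25,-15,15,25,35,45):
    for flip in(0,1):
      res=[ik(*pose(oh,C2,0,phi,flip,b*S[:,1]+.004*S[:,2]),20) for b in(0,.08)]
      res.append(ik(*pose(op,C1,0,phi,flip,.0),20) if res[0] else [])
      print(phi,flip,*[[q.round().astype(int).tolist() for q in x] for x in res])
E
python3 scan.py
```

```text
-45 0 [[-28, 29, -13, -77, -52, 80]] [[-27, 19, -18, -74, -53, 74]] [[34, 50, 18, -10, -110, 40]]
-45 1 [[-28, 29, -13, -77, -52, -100]] [[-27, 19, -18, -74, -53, -106]] [[34, 50, 18, -10, -110, -140]]
-35 0 [[-23, 25, -16, -76, -39, 75]] [[-21, 15, -20, -69, -39, 66]] [[37, 46, 12, -4, -100, 40]]
-35 1 [[-23, 25, -16, -76, -39, -105]] [[-21, 15, -20, -69, -39, -114]] [[37, 46, 12, -4, -100, -140]]
-25 0 [[-15, 21, -19, -70, -24, 65]] [[-10, 11, -24, -58, -22, 49]] [[40, 42, 5, 2, -91, 38]]
-25 1 [[-15, 21, -19, -70, -24, -115]] [[-10, 11, -24, -58, -22, -131]] [[40, 42, 5, 2, -91, -142]]
-15 0 [] [] []
-15 1 [] [] []
15 0 [] [[-4, 12, -56, 118, -28, -133]] []
15 1 [] [[-4, 12, -56, 118, -28, 47]] []
25 0 [[2, 25, -51, 109, -40, -135]] [[9, 16, -55, 95, -41, -125]] [[51, 26, -41, 55, -48, -6]]
25 1 [[2, 25, -51, 109, -40, 45]] [[9, 16, -55, 95, -41, 55]] [[51, 26, -41, 55, -48, 174]]
35 0 [[11, 29, -48, 91, -50, -129]] [[18, 20, -51, 80, -52, -121]] [[48, 25, -50, 77, -46, -24]]
35 1 [[11, 29, -48, 91, -50, 51]] [[18, 20, -51, 80, -52, 59]] [[48, 25, -50, 77, -46, 156]]
45 0 [[17, 33, -43, 78, -59, -124]] [[23, 25, -46, 70, -62, -119]] [[43, 25, -56, 99, -50, -40]]
45 1 [[17, 33, -43, 78, -59, 56]] [[23, 25, -46, 70, -62, 61]] [[43, 25, -56, 99, -50, 140]]
```

A swing of about +32° (tool from the left, clear of the open door) is reachable at pick and home with good margins. So I'll retrace, put the carrier back in the rack, regrasp it swung, and come back.

```bash
python3 -m jog '{"delta_pos":[[-2,-3,15],[-3,-3,20],[-3,-3,20],[-3,-3,20],[-3,-3,15],[0,0,0]],"rot":[[0,0,0],[0,0,0],[0,0,0],[0,0,0],[0,0,0],[0,0,0]],"grip":[0,0,0,0,0,0]}'
python3 - <<'E'
from h import *
s=r.sense();print(s["joints"])
D=np.c_[rx(-109.3),np.cross(-Z,rx(-109.3)),-Z]
go(np.array([.5711,-.0949,.31]),D,7,s)
E
```

```text
time_s: 11.52
tcp_pos: [0.5831, -0.096, 0.2953]
ee_rot: [[-0.371, -0.735, 0.567], [-0.928, 0.267, -0.261], [0.04, -0.623, -0.781]]
wrist_force: [0.8, 0.5, -0.4]
gripper_width: 0.132
[  5.48283339   2.53724302 -44.67703831  66.8149096  -19.96700175
 -86.23850552]
delta [-12.    1.1  14.7] rot [15.6 35.3  1.6] per row [-1.71  0.16  2.1 ] [2.23 5.05 0.23]
```

Good, it backs out cleanly. I'll return to upright, yaw back and go over the rack.

```bash
python3 -m jog '{"delta_pos":[[-1.7,0,2],[-1.7,0,2],[-1.7,0,2],[-1.7,0,2],[-1.7,0,2],[-1.7,0,2],[-1.7,0,2]],"rot":[[2.23,5.05,0.23],[2.23,5.05,0.23],[2.23,5.05,0.23],[2.23,5.05,0.23],[2.23,5.05,0.23],[2.23,5.05,0.23],[2.23,5.05,0.23]],"grip":[0,0,0,0,0,0,0]}'
python3 -m jog '{"delta_pos":[[-3.4,24,0],[-3.4,24,0],[-3.4,24,0],[-3.4,24,0],[-3.4,24,0],[-3.4,24,0],[-3.4,24,0],[-3.4,24,0]],"rot":[[0,0,7],[0,0,7],[0,0,7],[0,0,7],[0,0,7],[0,0,7],[0,0,7],[0,0,7]],"grip":[0,0,0,0,0,0,0,0]}'
python3 -m jog '{"delta_pos":[[-3.4,24,0],[-3.4,24,0],[-3.4,24,0],[-3.4,24,0],[-3.4,24,0],[-3.4,24,0],[-3.4,24,0]],"rot":[[0,0,7],[0,0,7],[0,0,7],[0,0,7],[0,0,7],[0,0,7],[0,0,7.3]],"grip":[0,0,0,0,0,0,0]}'
python3 -m jog '{"delta_pos":[[0,0,-15],[0,0,-15],[0,0,-15],[0,0,-15],[0,0,-15],[0,0,0],[0,0,0]],"rot":[[-5.99,0.42,0],[-5.99,0.42,0],[-5.99,0.42,0],[-5.99,0.42,0],[-5.99,0.42,0],[0,0,0],[0,0,0]],"grip":[0,0,0,0,0,0,0]}'
python3 - <<'E'
from h import *
s=r.sense();print(s["joints"])
pk=np.array([.5191,.2243,.1094])
Rp=np.array([[0.998,-0.063,-0.032],[-0.07,-0.865,-0.496],[0.004,0.497,-0.868]])
go(pk+.060*C1[:,1]+.003*C1[:,2],Rp,5,s); go(pk+.002*C1[:,1]+.002*C1[:,2],Rp,5,s)
E
```

```text
time_s: 12.1
tcp_pos: [0.5786, -0.1123, 0.312]
ee_rot: [[-0.348, -0.928, 0.131], [-0.937, 0.338, -0.093], [0.042, -0.155, -0.987]]
wrist_force: [-0.1, -1.8, -1.9]
gripper_width: 0.136
time_s: 12.77
tcp_pos: [0.5508, 0.0797, 0.3107]
ee_rot: [[0.585, -0.797, 0.153], [-0.81, -0.584, 0.055], [0.045, -0.156, -0.987]]
wrist_force: [0.8, 0.0, -2.3]
gripper_width: 0.133
time_s: 13.35
tcp_pos: [0.5273, 0.2477, 0.3107]
ee_rot: [[0.995, -0.08, 0.057], [-0.087, -0.985, 0.15], [0.044, -0.155, -0.987]]
wrist_force: [0.1, -0.2, -1.1]
gripper_width: 0.133
time_s: 13.93
tcp_pos: [0.5271, 0.2478, 0.2336]
ee_rot: [[0.997, -0.079, 0.019], [-0.067, -0.929, -0.364], [0.047, 0.361, -0.931]]
wrist_force: [0.1, 0.4, 0.9]
gripper_width: 0.14
[ 48.06711912  23.62920951  -7.63286327  15.48548343 -74.74466017
  31.39549773]
delta [ -6.1   3.8 -70.7] rot [-8.4  3.1 -0.4] per row [ -1.22   0.76 -14.15] [-1.68  0.61 -0.08]
delta [  -8.1  -24.3 -121.5] rot [-8.4  3.1 -0.4] per row [ -1.61  -4.86 -24.29] [-1.68  0.61 -0.08]
```

```bash
python3 -m jog '{"delta_pos":[[-1.5,0.9,-12],[-1.5,0.9,-14.5],[-1.5,1,-14.5],[-1.6,1,-14.5],[0,0,-15.2],[0,0,0],[0,0,0]],"rot":[[-2.1,0.78,-0.1],[-2.1,0.78,-0.1],[-2.1,0.78,-0.1],[-2.1,0.78,-0.1],[0,0,0],[0,0,0],[0,0,0]],"grip":[0,0,0,0,0,0,0]}'
python3 - <<'E'
from h import *
s=r.sense();print(s["joints"])
pk=np.array([.5191,.2243,.1094])
Rp=np.array([[0.998,-0.063,-0.032],[-0.07,-0.865,-0.496],[0.004,0.497,-0.868]])
go(pk+.002*C1[:,1]+.002*C1[:,2],Rp,5,s)
c=vision.capture("wrist");cv2.imwrite("pics/w6.png",c["frame"][:,:,::-1])
E
```

```text
time_s: 14.52
tcp_pos: [0.5214, 0.2508, 0.1653]
ee_rot: [[0.997, -0.065, -0.031], [-0.072, -0.867, -0.493], [0.005, 0.494, -0.869]]
wrist_force: [-0.1, -0.3, -1.0]
gripper_width: 0.136
[ 49.68439977  30.61959525  -9.89217063  17.82599798 -74.74109768
  27.52305213]
delta [ -2.3 -27.3 -53.1] rot [-0.2  0.1  0.1] per row [ -0.46  -5.45 -10.63] [-0.03  0.01  0.02]
```

```bash
python3 -m jog '{"delta_pos":[[-0.5,-5,-10.6],[-0.5,-6,-10.6],[-0.5,-6,-10.6],[-0.5,-5.5,-10.6],[-0.3,-2.8,-6],[0,-1.4,-3.5],[0,0,-1],[0,0,0]],"rot":[[0,0,0],[0,0,0],[0,0,0],[0,0,0],[0,0,0],[0,0,0],[0,0,0],[0,0,0]],"grip":[0,0,0,0,0,0,0,0]}'
python3 -c "
from h import *
s=r.sense();print(s['wrist_force'],s['joints'])
go(np.array([.5191,.2243,.1094])+.001*C1[:,2],s['ee_rot'],1,s)"
```

```text
time_s: 15.23
tcp_pos: [0.5191, 0.225, 0.1126]
ee_rot: [[0.997, -0.064, -0.03], [-0.071, -0.867, -0.493], [0.005, 0.493, -0.87]]
wrist_force: [-0.5, -0.1, -1.8]
gripper_width: 0.133
[-0.53164689 -0.11447628 -1.79103337] [ 48.17379717  32.42550493 -15.95061968  19.42722378 -66.86294969
  25.97250383]
delta [-0.1 -1.5 -2.7] rot [0. 0. 0.] per row [-0.05 -1.53 -2.72] [0. 0. 0.]
```

```bash
python3 -m jog '{"delta_pos":[[0,-1.5,-2.7],[0,0,0],[0,0,0],[0,0,0],[0,0,0],[0.3,5,8.7],[0.4,7.5,13],[0.4,7.5,13],[0,0,0]],"rot":[[0,0,0],[0,0,0],[0,0,0],[0,0,0],[0,0,0],[0,0,0],[0,0,0],[0,0,0],[0,0,0]],"grip":[0,0,50,50,50,50,50,50,50]}'
python3 - <<'E'
from scan import *
s=r.sense();print(s["gripper_width"],s["joints"])
c=vision.capture("wrist");cv2.imwrite("pics/w7.png",c["frame"][:,:,::-1])
ez=np.array([.519,.230,.112])-.0033*C1[:,2]
for sx in(-.065,.065): print(proj(c,[ez+sx*C1[:,0],ez+sx*C1[:,0]+.012*C1[:,2]]))
for phi in(32,):
  go(*pose(op,C1,0,phi,0,.045*C1[:,1]),8,s)
  go(*pose(op,C1,0,phi,0,0.),8,s)
  for b in (.045,0): print(ik(*pose(op,C1,0,phi,0,b*C1[:,1])))
  for b in (0,.05,.1,.15): print("home",b,[q.round() for q in ik(*pose(oh,C2,0,phi,0,b*S[:,1]+.004*S[:,2]),30)])
E
```

```text
time_s: 15.98
tcp_pos: [0.5213, 0.2456, 0.1469]
ee_rot: [[0.998, -0.064, -0.026], [-0.069, -0.869, -0.49], [0.009, 0.491, -0.871]]
wrist_force: [0.7, 0.1, 0.8]
gripper_width: 0.485
0.4847773506882202 [ 49.3887757   31.23446254 -11.86897871  18.35058405 -71.85870813
  26.89008517]
[[302.90904745 345.47764152]
 [322.43806078 345.54385233]]
[[299.80585672 128.81958834]
 [323.30594442 128.72588115]]
delta [-4.4  0.8 -1.4] rot [ -2.6 -27.2  15.8] per row [-0.54  0.1  -0.18] [-0.32 -3.4   1.97]
delta [ -5.9 -21.7 -40.4] rot [ -2.6 -27.2  15.8] per row [-0.74 -2.71 -5.05] [-0.32 -3.4   1.97]
[array([ 53.42317535,  23.3260331 , -42.38746009,  61.416636  ,
       -50.22119151, -10.41756609])]
[array([ 49.5645827 ,  25.28345873, -47.38293927,  70.20985129,
       -46.11531932, -18.17205585])]
home 0 [array([   8.,   27.,  -49.,   96.,  -47., -130.])]
home 0.05 [array([  13.,   22.,  -51.,   89.,  -48., -126.])]
home 0.1 [array([  17.,   17.,  -52.,   81.,  -50., -120.])]
home 0.15 [array([  23.,   11.,  -53.,   72.,  -53., -114.])]
```

View pics/w7.png

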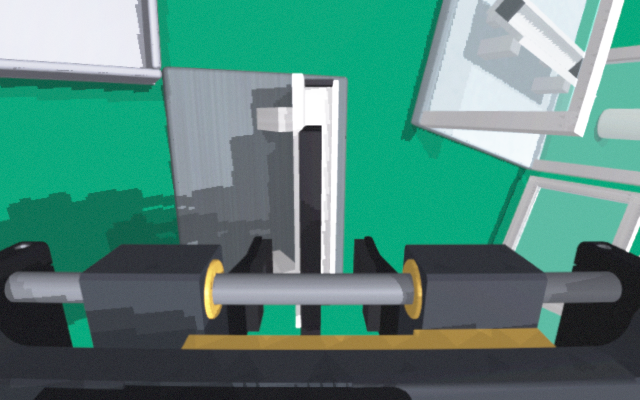

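The carrier is seated again: its edge is at columns 300–323 and its far end at row 126, as predicted (300–323, 129). I'll swing the tool 32° about the jaw axis, descend and grip.

```bash
python3 -m jog '{"delta_pos":[[-0.9,0.2,-0.3],[-0.9,0.2,-0.3],[-0.9,0.2,-0.3],[-0.9,0.2,-0.3],[-0.8,0,-0.2],[0,0,0],[0,0,0]],"rot":[[-0.52,-5.44,3.16],[-0.52,-5.44,3.16],[-0.52,-5.44,3.16],[-0.52,-5.44,3.16],[-0.52,-5.44,3.16],[0,0,0],[0,0,0]],"grip":[50,50,50,50,50,50,50]}'
python3 - <<'E'
from scan import *
s=r.sense();print(s["gripper_width"],s["joints"])
go(*pose(op,C1,0,32,0,0.),5,s)
E
```

```text
time_s: 16.62
tcp_pos: [0.5148, 0.2415, 0.142]
ee_rot: [[0.874, -0.063, 0.481], [0.197, -0.86, -0.471], [0.444, 0.507, -0.739]]
wrist_force: [-0.0, -0.7, 0.0]
gripper_width: 0.499
0.4985387753271696 [ 53.23207582  23.73022594 -42.0208087   60.03729467 -50.43645684
  -9.30717174]
delta [  0.6 -17.6 -35.6] rot [ 0.4 -0.9  0.7] per row [ 0.12 -3.52 -7.11] [ 0.08 -0.18  0.14]
```

```bash
python3 -m jog '{"delta_pos":[[0.1,-3.6,-7.1],[0.1,-3.5,-7.1],[0.1,-3.5,-7.1],[0.1,-3.5,-7.1],[0.2,-3.5,-7.2],[0,0,0],[0,0,0],[0,0,0],[0,0,0],[0,0,0]],"rot":[[0.4,-0.9,0.7],[0,0,0],[0,0,0],[0,0,0],[0,0,0],[0,0,0],[0,0,0],[0,0,0],[0,0,0],[0,0,0]],"grip":[50,50,50,50,50,50,0,0,0,0]}'
python3 -m jog '{"delta_pos":[[0,0,0],[0,0,0],[0,0,0],[0,0,0],[0,0,0]],"rot":[[0,0,0],[0,0,0],[0,0,0],[0,0,0],[0,0,0]],"grip":[0,0,0,0,0]}'
python3 - <<'E'
from scan import *
s=r.sense();print(s["joints"],s["wrist_force"]); go(*pose(op,C1,0,32,0,0.),5,s)
# carrier pose in tool from this grasp
Ct=s["ee_rot"].T@C1; ot=s["ee_rot"].T@(op-s["tcp_pos"]); np.savez("grasp.npz",Ct=Ct,ot=ot); print(ot)
E
```

```text
time_s: 17.45
tcp_pos: [0.5169, 0.2266, 0.1077]
ee_rot: [[0.862, -0.061, 0.502], [0.204, -0.866, -0.457], [0.463, 0.497, -0.734]]
wrist_force: [0.2, 0.3, -0.4]
gripper_width: 0.28
time_s: 17.87
tcp_pos: [0.5166, 0.2251, 0.1081]
ee_rot: [[0.862, -0.063, 0.502], [0.205, -0.864, -0.459], [0.463, 0.499, -0.732]]
wrist_force: [-3.1, -2.0, 5.6]
gripper_width: 0.137
[ 49.30101519  25.41008769 -47.00979829  70.50220243 -46.21349713
 -18.15262737] [-3.11923528 -1.96489883  5.62057711]
delta [-1.2 -1.2 -1.6] rot [-0.   0.3  0. ] per row [-0.25 -0.24 -0.32] [-0.01  0.05  0.  ]
[-0.0191435   0.0003431   0.03416262]
```

```bash
cat >> scan.py <<'E'
G=np.load("grasp.npz") if __import__("os").path.exists("grasp.npz") else None
def tool(o,C): Rt=C@G["Ct"].T; return o-Rt@G["ot"],Rt
def step(q,tp,Rt):
    def f(q):
        p,M=fk(q,k,s4,-1,s6); return np.r_[(p-tp)*5,R.from_matrix(M@Rt.T).as_rotvec()]
    o=least_squares(f,q,bounds=(lo,hi),x_scale=50); return o.x,o.cost
E
python3 - <<'E'
from scan import *
from scipy.spatial.transform import Slerp
s=r.sense();q0=np.clip(s["joints"],lo,hi)
A=op+.10*C1[:,1]+np.array([0,0,.09]); B=oh+.13*S[:,1]+np.array([0,0,.05])
U1=cradle(-94,0);U2=cradle(-19.3,0)@np.diag([-1,1,-1.])
print("carrier A",A,"B",B)
paths={"geo":[C1,C2],"up":[C1,U1,U2,C2]}
for n,keys in paths.items():
    q=q0;out=[]
    for t in np.linspace(0,1,6): q,c=step(q,*tool(op+t*(A-op),C1)); out.append((q,c))
    m=len(keys)-1; tt={1:[0,1],3:[0,.2,.75,1]}[m]
    sl=Slerp(tt,R.from_matrix(keys))
    for t in np.linspace(0,1,22):
        q,c=step(q,*tool(A+t*(B-A),sl(t).as_matrix()));out.append((q,c))
    for t in np.linspace(0,1,12):
        q,c=step(q,*tool(B+t*(oh-B),C2));out.append((q,c))
    print(n,"maxcost",max(c for _,c in out),"J4 max",max(x[3] for x,_ in out),"J5 max",max(x[4] for x,_ in out))
    print(np.array([x for x,_ in out])[::4].round().astype(int).tolist(), "maxstep",np.abs(np.diff([x for x,_ in out],axis=0)).max(0).round())
E
```

```text
carrier A [0.52075519 0.25510044 0.2509814 ] B [ 0.54317184 -0.08334028  0.2239145 ]
geo maxcost 2.7554306796477898e-18 J4 max 96.17362507388032 J5 max -46.27393788947228
[[50, 25, -47, 70, -46, -18], [57, 18, -32, 50, -61, 4], [56, 15, -32, 51, -64, -5], [51, 12, -38, 56, -63, -29], [45, 11, -43, 60, -62, -52], [38, 10, -47, 63, -60, -74], [30, 9, -49, 66, -58, -94], [24, 9, -49, 68, -55, -108], [18, 16, -51, 78, -50, -117], [12, 22, -51, 89, -48, -125]] maxstep [3. 2. 4. 7. 4. 7.]
up maxcost 2.753724402348857e-18 J4 max 96.17362507388032 J5 max -34.57139275693939
[[50, 25, -47, 70, -46, -18], [57, 18, -32, 50, -61, 4], [52, 9, -34, 48, -51, 6], [44, 4, -39, 46, -42, -8], [41, 10, -30, 37, -60, -30], [33, 18, -18, 26, -77, -48], [29, 14, -28, 36, -68, -73], [24, 9, -49, 68, -55, -108], [18, 16, -51, 78, -50, -117], [12, 22, -51, 89, -48, -125]] maxstep [ 4.  4.  7. 13.  8. 13.]
```

The direct rotation path keeps J4 ≤ 96° and J5 ≤ -46° the whole way. I'll lift first.

```bash
python3 -m jog '{"delta_pos":[[0.2,5,8.6],[0.4,7.5,13],[0.4,7.5,13],[0.5,10,17],[0.5,10,17.5],[0.5,10,17.5],[0,0,25],[0,0,30],[0,0,35],[0,0,0]],"rot":[[0,0,0],[0,0,0],[0,0,0],[0,0,0],[0,0,0],[0,0,0],[0,0,0],[0,0,0],[0,0,0],[0,0,0]],"grip":[0,0,0,0,0,0,0,0,0,0]}'
python3 - <<'E'
from scan import *
s=r.sense();print(s["joints"],s["wrist_force"])
B=oh+.13*S[:,1]+np.array([0,0,.05]); go(*tool(B,C2),18,s)
go(*tool(B,C2),19,s)
E
```

```text
time_s: 18.7
tcp_pos: [0.5204, 0.2793, 0.29]
ee_rot: [[0.859, -0.062, 0.509], [0.203, -0.871, -0.448], [0.471, 0.488, -0.735]]
wrist_force: [-0.8, 0.6, -0.1]
gripper_width: 0.135
[ 58.26929574  16.12020724 -27.62241077  47.62343786 -64.76730898
   7.96672208] [-0.75511434  0.6241083  -0.09807548]
delta [-1.000e-01 -3.525e+02 -3.590e+01] rot [ 43.7 -65.6 -90.7] per row [-1.000e-02 -1.958e+01 -2.000e+00] [ 2.43 -3.64 -5.04]
delta [-1.000e-01 -3.525e+02 -3.590e+01] rot [ 43.7 -65.6 -90.7] per row [-1.000e-02 -1.855e+01 -1.890e+00] [ 2.3  -3.45 -4.77]
```

```bash
python3 -m jog '{"delta_pos":[[0,-19.6,2],[0,-19.6,2],[0,-19.6,2],[0,-19.6,2],[0,-19.6,0],[0,-19.6,0],[0,-19.6,0],[0,-19.6,0],[0,-19.6,0],[0,-19.6,0]],"rot":[[2.43,-3.64,-5.04],[2.43,-3.64,-5.04],[2.43,-3.64,-5.04],[2.43,-3.64,-5.04],[2.43,-3.64,-5.04],[2.43,-3.64,-5.04],[2.43,-3.64,-5.04],[2.43,-3.64,-5.04],[2.43,-3.64,-5.04],[2.43,-3.64,-5.04]],"grip":[0,0,0,0,0,0,0,0,0,0]}'
python3 -m jog '{"delta_pos":[[0,-19.6,0],[0,-19.6,0],[0,-19.6,0],[0,-19.6,0],[0,-19.6,0],[0,-19.6,-5],[0,-19.6,-5],[0,-19.6,-5],[0,0,0],[0,0,0]],"rot":[[2.43,-3.64,-5.04],[2.43,-3.64,-5.04],[2.43,-3.64,-5.04],[2.43,-3.64,-5.04],[2.43,-3.64,-5.04],[2.43,-3.64,-5.04],[2.43,-3.64,-5.04],[2.43,-3.64,-5.04],[0,0,0],[0,0,0]],"grip":[0,0,0,0,0,0,0,0,0,0]}'
python3 - <<'E'
from scan import *
s=r.sense();print(s["joints"],s["wrist_force"])
go(*tool(oh+.05*S[:,1]+.004*S[:,2],C2),8,s)
c=vision.capture("scene");a=c["frame"][170:350,220:440,::-1]
cv2.imwrite('pics/s8.png',cv2.resize(a,None,fx=3.3,fy=3.3,interpolation=cv2.INTER_CUBIC))
E
```

```text
time_s: 19.53
tcp_pos: [0.5188, 0.0795, 0.2906]
ee_rot: [[0.216, -0.858, 0.465], [-0.627, -0.487, -0.608], [0.748, -0.161, -0.644]]
wrist_force: [0.9, 0.4, -1.8]
gripper_width: 0.139
time_s: 20.37
tcp_pos: [0.5188, -0.0773, 0.2759]
ee_rot: [[-0.596, -0.73, 0.334], [-0.692, 0.257, -0.674], [0.406, -0.633, -0.659]]
wrist_force: [0.2, -1.3, -0.9]
gripper_width: 0.134
[  23.76068767    7.28943556  -47.23835889   64.73122495  -56.21503827
 -103.08566522] [ 0.20189872 -1.2628924  -0.90094736]
delta [  53.   -13.9 -130.5] rot [-0.6 -0.6 -0.4] per row [  6.63  -1.74 -16.31] [-0.07 -0.08 -0.04]
```

```bash
python3 -m jog '{"delta_pos":[[6.6,-1.7,-16.3],[6.6,-1.7,-16.3],[6.6,-1.7,-16.3],[6.6,-1.7,-16.3],[6.6,-1.7,-16.3],[6.6,-1.8,-16.3],[6.7,-1.8,-16.3],[6.7,-1.8,-16.4],[0,0,0],[0,0,0]],"rot":[[-0.6,-0.6,-0.4],[0,0,0],[0,0,0],[0,0,0],[0,0,0],[0,0,0],[0,0,0],[0,0,0],[0,0,0],[0,0,0]],"grip":[0,0,0,0,0,0,0,0,0,0]}'
python3 - <<'E'
from scan import *
s=r.sense();print(s["joints"],s["wrist_force"])
go(*tool(oh+.003*S[:,1]+.003*S[:,2],C2),6,s)
ca=s["tcp_pos"]+s["ee_rot"]@G["ot"]; Cc=s["ee_rot"]@G["Ct"]; print("carrier in cradle",S.T@(ca-So))
for n in("scene","top"):
    c=vision.capture(n);o,f=((220,170),3.3) if n=="scene" else ((270,110),4.5)
    a=c["frame"][o[1]:o[1]+(180 if n=="scene" else 130),o[0]:o[0]+(220 if n=="scene" else 160),::-1]
    cv2.imwrite(f'pics/{n}9.png',cv2.resize(a,None,fx=f,fy=f,interpolation=cv2.INTER_CUBIC))
    q=lambda P:((proj(c,P)-o)*f).round().astype(int).tolist()
    print(n,"carrier lower solder corners,(x-,x+)",q([ca+Cc@[x,-.045,-.006] for x in(.065,-.065)]),"upper",q([ca+Cc@[x,.045,-.006] for x in(.065,-.065)]),"lip",q([So+S@[x,.008,.024] for x in(-.087,.087)]))
E
```

```text
time_s: 21.25
tcp_pos: [0.5721, -0.0902, 0.1456]
ee_rot: [[-0.605, -0.722, 0.336], [-0.684, 0.254, -0.684], [0.408, -0.644, -0.647]]
wrist_force: [0.5, 1.0, -0.7]
gripper_width: 0.136
[  12.54828392   22.02473764  -50.92374255   88.61651139  -47.79905277
 -125.00161934] [ 0.48698511  1.01962816 -0.72255028]
delta [ 27.4 -10.8 -36.9] rot [ 0.1 -0.  -0. ] per row [ 4.57 -1.8  -6.15] [ 0.01 -0.01 -0.  ]
carrier in cradle [0.00108013 0.09520547 0.01018305]
scene carrier lower solder corners,(x-,x+) [[255, 325], [390, 217]] upper [[196, 225], [340, 117]] lip [[262, 394], [439, 247]]
top carrier lower solder corners,(x-,x+) [[516, 389], [286, 310]] upper [[504, 477], [252, 389]] lip [[566, 355], [268, 252]]
```

View pics/scene9.png

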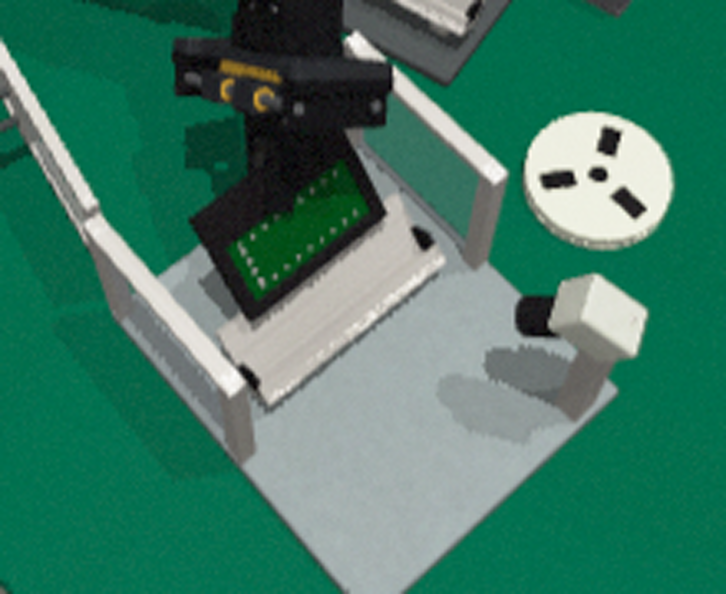

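The scene view shows the carrier solder side up, with lower corners at (253,321) and (386,212) against predicted (255,325) and (390,217). The lip also matches within 1–2 mm. I'll check the gripper body against the guards at home before descending.

```bash
python3 - <<'E'
from scan import *
Rs=np.c_[rx(-19.3),np.cross(Z,rx(-19.3)),Z]; O=So-.02*rx(-19.3)-[0,0,.036]
for nm,b in(("now",.05),("home",0)):
    p,Rt=tool(oh+b*S[:,1]+.003*S[:,2],C2)
    X,Y,B=np.meshgrid(np.linspace(-.0375,.0375,16),np.linspace(-.095,.095,39),np.linspace(.045,.20,32))
    Q=((p+np.c_[X.ravel(),Y.ravel(),-B.ravel()]@Rt.T)-O)@Rs
    m=(Q[:,0]>-.108)&(Q[:,0]<.06)&(Q[:,2]<.157)
    print(nm,"max|y| below guard top within guard x:",Q[m][:,1].min(),Q[m][:,1].max(),"min z",Q[:,2].min())
    m=(Q[:,0]>-.15)&(Q[:,0]<.06)&(abs(Q[:,1])>.105);print(" lowest z beyond y .105:",Q[m][:,2].min() if m.any() else None)
    # door: hinge (-.112,-.110), open 80deg
E
python3 -m jog '{"delta_pos":[[4.6,-1.8,-6.1],[4.6,-1.8,-6.1],[4.6,-1.8,-6.1],[4.6,-1.8,-6.1],[0,0,0]],"rot":[[0,0,0],[0,0,0],[0,0,0],[0,0,0],[0,0,0]],"grip":[0,0,0,0,0]}'
```

```text
now max|y| below guard top within guard x: 0.023981595036723608 0.07115099404442449 min z 0.09748150006100892
 lowest z beyond y .105: 0.19444740469551414
home max|y| below guard top within guard x: -0.005716413259913114 0.10314684708753719 min z 0.05917927790506002
 lowest z beyond y .105: 0.12717866750618975
time_s: 21.77
tcp_pos: [0.5909, -0.0985, 0.1206]
ee_rot: [[-0.607, -0.721, 0.335], [-0.683, 0.256, -0.684], [0.407, -0.644, -0.647]]
wrist_force: [-0.1, -0.3, -1.5]
gripper_width: 0.141
```

```bash
python3 -m jog '{"delta_pos":[[4.4,-1.2,-5.6],[3.5,-1,-5],[0,0,0],[0,0,0]],"rot":[[0,0,0],[0,0,0],[0,0,0],[0,0,0]],"grip":[0,0,0,0]}'
python3 - <<'E'
from scan import *
s=r.sense();print(s["wrist_force"])
ca=s["tcp_pos"]+s["ee_rot"]@G["ot"]; print("carrier in cradle",S.T@(ca-So))
go(*tool(oh,C2),1,s)
E
```

```text
time_s: 22.1
tcp_pos: [0.5983, -0.1004, 0.1108]
ee_rot: [[-0.607, -0.72, 0.336], [-0.683, 0.256, -0.684], [0.407, -0.645, -0.647]]
wrist_force: [0.1, 0.3, -2.3]
gripper_width: 0.136
[ 0.14287845  0.31529289 -2.31540087]
carrier in cradle [3.25181292e-05 5.05034000e-02 9.37834997e-03]
delta [ 0.9 -0.4 -6.4] rot [0.1 0.  0.1] per row [ 0.89 -0.42 -6.35] [0.08 0.05 0.1 ]
```

```bash
python3 -m jog '{"delta_pos":[[0.9,-0.3,-1.2],[0.9,-0.3,-1.2],[0.9,-0.3,-1.2],[0,0,0]],"rot":[[0,0,0],[0,0,0],[0,0,0],[0,0,0]],"grip":[0,0,0,0]}'
python3 -m jog '{"delta_pos":[[0.6,-0.2,-0.8],[0,0,0],[0,0,0]],"rot":[[0,0,0],[0,0,0],[0,0,0]],"grip":[0,0,0]}'
python3 - <<'E'
from scan import *
for i in range(2):
    s=r.sense();print(s["wrist_force"], "cradle axes",S.T@s["wrist_force"])
ca=s["tcp_pos"]+s["ee_rot"]@G["ot"]; print("carrier in cradle",S.T@(ca-So))
E
```

```text
time_s: 22.43
tcp_pos: [0.6011, -0.101, 0.1077]
ee_rot: [[-0.607, -0.72, 0.337], [-0.683, 0.256, -0.684], [0.406, -0.645, -0.647]]
wrist_force: [-0.1, 0.3, -1.4]
gripper_width: 0.137
time_s: 22.68
tcp_pos: [0.6016, -0.1012, 0.1069]
ee_rot: [[-0.607, -0.72, 0.337], [-0.683, 0.256, -0.684], [0.406, -0.645, -0.647]]
wrist_force: [-0.5, 0.6, -0.3]
gripper_width: 0.138
[-0.54678454  0.64668644 -0.25125795] cradle axes [ 0.42962312  0.27662839 -0.72056086]
[-0.54678454  0.64668644 -0.25125795] cradle axes [ 0.42962312  0.27662839 -0.72056086]
carrier in cradle [0.00039356 0.04533165 0.00949498]
```

```bash
python3 -m jog '{"delta_pos":[[0.6,-0.2,-0.8],[-0.7,0.3,-0.6],[-0.7,0.3,-0.6],[-0.7,0.3,-0.6],[0,0,0],[0,0,0]],"rot":[[0,0,0],[0,0,0],[0,0,0],[0,0,0],[0,0,0],[0,0,0]],"grip":[0,0,0,0,0,0]}'
python3 - <<'E'
from scan import *
s=r.sense();print("cradle axes",S.T@s["wrist_force"],s["moment"])
ca=s["tcp_pos"]+s["ee_rot"]@G["ot"]; print("carrier in cradle",S.T@(ca-So))
E
```

```text
time_s: 23.18
tcp_pos: [0.6002, -0.1006, 0.1047]
ee_rot: [[-0.607, -0.72, 0.337], [-0.683, 0.255, -0.684], [0.406, -0.646, -0.646]]
wrist_force: [-0.6, 0.3, 1.7]
gripper_width: 0.137
cradle axes [0.13482581 1.70643413 0.58160897] [ 1.14276294  0.81953876 -0.23762028]
carrier in cradle [0.00045114 0.04458167 0.00689074]
```

```bash
python3 -m jog '{"delta_pos":[[-0.7,0.3,-0.6],[-0.7,0.3,-0.6],[0,0,0],[0,0,0]],"rot":[[0,0,0],[0,0,0],[0,0,0],[0,0,0]],"grip":[0,0,0,0]}'
python3 - <<'E'
from scan import *
s=r.sense();print("cradle axes",S.T@s["wrist_force"],s["moment"])
ca=s["tcp_pos"]+s["ee_rot"]@G["ot"]; print("carrier in cradle",S.T@(ca-So))
E
```

```text
time_s: 23.52
tcp_pos: [0.5987, -0.1, 0.1033]
ee_rot: [[-0.607, -0.72, 0.337], [-0.683, 0.255, -0.684], [0.407, -0.645, -0.647]]
wrist_force: [-1.1, 0.3, 1.9]
gripper_width: 0.136
cradle axes [-0.03994637  2.2340698   0.34458786] [ 0.95447734  0.80862695 -0.25323752]
carrier in cradle [0.00054207 0.04454887 0.00471285]
```

```bash
python3 -m jog '{"delta_pos":[[-0.7,0.3,-0.6],[0,0,0],[0,0,0]],"rot":[[0,0,0],[0,0,0],[0,0,0]],"grip":[0,0,0]}'; python3 -c "
from scan import *
print(S.T@r.sense()['wrist_force'])"
python3 -m jog '{"delta_pos":[[-0.7,0.3,-0.6],[0,0,0],[0,0,0]],"rot":[[0,0,0],[0,0,0],[0,0,0]],"grip":[0,0,0]}'; python3 -c "
from scan import *
s=r.sense();print(S.T@s['wrist_force'],s['moment']);ca=s['tcp_pos']+s['ee_rot']@G['ot']; print(S.T@(ca-So))"
```

```text
time_s: 23.77
tcp_pos: [0.5982, -0.0998, 0.1028]
ee_rot: [[-0.607, -0.719, 0.337], [-0.683, 0.256, -0.684], [0.406, -0.646, -0.646]]
wrist_force: [-1.2, -0.0, 2.6]
gripper_width: 0.138
[-0.42001543  2.71547073  0.87731384]
time_s: 24.02
tcp_pos: [0.5981, -0.0997, 0.1028]
ee_rot: [[-0.608, -0.718, 0.338], [-0.682, 0.256, -0.685], [0.406, -0.647, -0.646]]
wrist_force: [3.4, -2.2, 2.3]
gripper_width: 0.134
[-0.95096533 -0.7360832   4.46084896] [ 0.23812009 -0.21326986  0.21264068]
[0.00056864 0.04459479 0.0039723 ]
```

The carrier is on the ledge and pressing on the slope at about 4.5 N, so it is seated. I'll release, retreat up the slope, and take the last pictures.

```bash
python3 -m jog '{"delta_pos":[[0,0,0],[0,0,0],[0,0,0],[0,0,0],[-3,1,3.8],[-6,2.1,7.7],[-9,3.2,11.5],[-9,3.2,11.5],[-9,3.2,11.5],[-9,3.2,11.5]],"rot":[[0,0,0],[0,0,0],[0,0,0],[0,0,0],[0,0,0],[0,0,0],[0,0,0],[0,0,0],[0,0,0],[0,0,0]],"grip":[30,30,30,30,30,30,30,30,30,30]}'
python3 -m jog '{"delta_pos":[[-9,3.2,20],[-9,3.2,25],[-9,3.2,30],[-12,4,30],[-12,4,30],[0,0,0],[0,0,0]],"rot":[[0,0,0],[0,0,0],[0,0,0],[0,0,0],[0,0,0],[0,0,0],[0,0,0]],"grip":[30,30,30,30,30,30,30]}'
python3 - <<'E'
from scan import *
s=r.sense();print(s["wrist_force"],s["joints"])
ims=[]
for n,o,w,h in(("scene",(235,190),130,110),("top",(290,125),130,150)):
    c=vision.capture(n);a=c["frame"][o[1]:o[1]+h,o[0]:o[0]+w,::-1]
    f=3.0;ims.append(cv2.resize(a,None,fx=f,fy=f,interpolation=cv2.INTER_CUBIC))
    q=lambda P:((proj(c,P)-o)*f).round().astype(int).tolist()
    print(n,q([oh+C2@[x,y,-.006] for x in(.065,-.065) for y in(-.045,.045)]),"board mid",q([oh-.006*C2[:,2]]))
H=max(i.shape[0] for i in ims)
cv2.imwrite("pics/end.png",np.hstack([cv2.copyMakeBorder(i,0,H-i.shape[0],0,0,cv2.BORDER_CONSTANT) for i in ims]))
E
```

```text
time_s: 24.85
tcp_pos: [0.5511, -0.0832, 0.1602]
ee_rot: [[-0.606, -0.72, 0.337], [-0.684, 0.256, -0.684], [0.406, -0.645, -0.647]]
wrist_force: [0.3, 0.8, -0.3]
gripper_width: 0.298
time_s: 25.43
tcp_pos: [0.5009, -0.0649, 0.2962]
ee_rot: [[-0.607, -0.718, 0.341], [-0.686, 0.256, -0.681], [0.402, -0.647, -0.648]]
wrist_force: [-0.3, -0.6, -1.1]
gripper_width: 0.302
[-0.3316646  -0.63799778 -1.08303107] [  27.71304199    4.71518591  -47.16435859   61.61864409  -59.97363075
 -102.70764415]
scene [[212, 283], [160, 196], [331, 184], [286, 98]] board mid [[249, 190]]
top [[288, 191], [280, 244], [141, 140], [121, 189]] board mid [[208, 190]]
```

View pics/end.png

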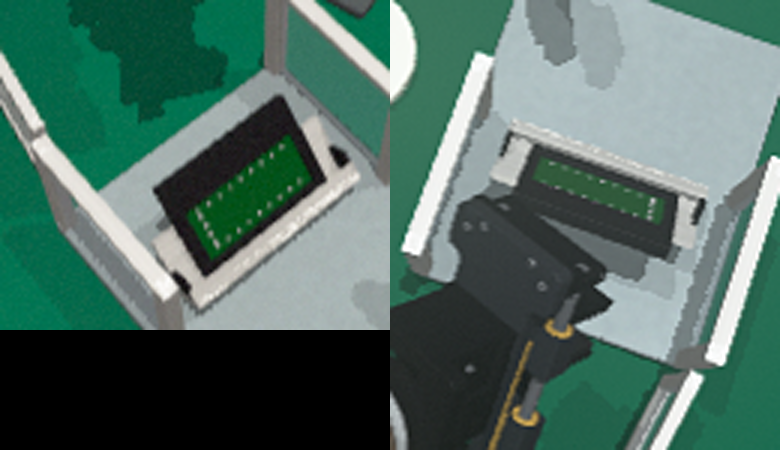

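The final view shows the carrier in the cradle, solder side up and flat. Its corners, at about (153,188), (280,95) and (326,182), are within 2–3 px per source pixel of home. The door is open and the gripper is clear, so I'll hand in.

```bash
python3 -c "
from station import finish_job
print(finish_job())"
```

```text
the job is handed in; nothing more can be done
None
```

I handed the job in at about 25.5 s, with the guard door open and the carrier in the station's cradle, solder side up and released. The hand-in gives no verdict, so this rests on my own checks.

- **Door:** I pulled it by the post to about 1.4 rad, and it was still open in the last picture.
- **Regrasp:** my first grasp of the carrier could not reach the cradle, because joints 4 and 5 ran into their limits. I put the carrier back in the rack, gripped it again 32° round within its own plane, and then placed it. I did not rehearse this against the step order; the removal from the rack happened twice.
- **Placing:** I lowered the carrier until I felt the ledge (about 2–3 N) and then the slope (about 4.5 N), and only then let go.

**Last checks:**
- **Position:** the carrier's corners in the final picture are within about 2–3 camera pixels of the home position. It looks centred, flat and between the stops.
- **Depth estimate:** just before release, the arm's own position put the carrier 4 mm off the slope instead of the nominal 6 mm. I take this as calibration error, since the carrier was already touching the slope.
- **Robot clear:** the gripper was well away from everything, with about 1 N or less on the wrist.
- **Bystanders:** the reel, bottle and bin were not touched as far as I saw, but I did not measure them again at the end.

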